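Fish lens cells from behind the spindle guard and set them on the light stage

TASK

Three or four brass lens cells have rolled in behind the fixed wire guard of the grinding spindle: take the hooked rod off its rack, draw every cell out through the open end of the guard with it, and hang the rod back level on its two hooks as it was, point down and handle in between. Set each cell flat on the light stage, one to a bay, between the stop bars and centred over the bay's light hole. Keep the gripper's fingers off the cells while they are still behind the guard, and leave the other things on the bench where they are.

Things in the scene. Friction and masses are not known exactly. Their poses are not given: they have to be found in the camera images.
- machine: Fixed iron grinding machine with a wire guard. Origin: on the bench, mid-width of the guard's open end (mouth). +y points in behind the guard, +x to the spindle, z up. The space behind the guard: x -70 to 70, y 0 to 200 mm, floor = a thin dark sheet on the bench. Closed by an 80 mm high plate at x -72, the 45 mm high bed at x 70, a 100 mm plate at y 200; open only at y = 0, at least 78 mm high. Crank at the far end.
- guard_far (a point): Point on the bench at the closed far end of the space behind the guard (x 0, y 200 mm of the machine). The guard's roof is of 4 mm wires along y with 23 mm gaps, sloping from 82 mm high at x = -72 to 210 mm at x = 100; its top is 215 mm high. Bearings, spindle, its bronze bowl and gears stand beyond x = 85 mm and y = 0.
- rack: Fixed rack. Origin on its underside; x runs along the hung rod towards its hook end, z up. Wooden foot 320 x 120 x 14 mm (y -115 to 5), back board 140 mm high with its face at y = -75 mm, and two wire hooks from the board towards +y at x = -80 and 120 mm, dipping to a V at y = 0 (sides at 34 degrees, y -30 to 30 mm, upturned ends 103 mm above the bench).
- rack_rest (a point): Point on the rack, 88 mm above the bench at x = y = 0 of the rack, where the origin of the rod lies when it hangs properly in the V of both hooks; axes as the rack's.
- rod: Loose hooked rod, 0.22 kg. Origin: centre of its wooden handle (110 long x 22 wide x 24 high, mm). x towards the hook, z up. An 8 mm steel rod runs on the axis to x = 240, bends straight down at x = 250 to a point ending at z = -38; an 8 mm tail runs back to a 16 mm ball at x = -106. Mass centre about 40 mm ahead of the origin. Starts hung level on the rack, point down, handle between the hooks.
- stage: Fixed light stage: box 100 (x) x 268 (y) mm, flat top 28 mm above the bench, with five steel stop bars (70 mm along x, 8 wide, 8 high) at y = -128, -64, 0, 64, 128 mm that divide it into four bays 56 mm wide in y and open at both ends in x. Origin: on the bench under its centre.
- bay1 (a point): Centre of the light hole (19 mm white disc with a dark rim, flush) of the bay at y = -96 mm of the stage, on the stage's top surface.
- bay2 (a point): The same for the bay at y = -32 mm.
- bay3 (a point): The same for the bay at y = +32 mm.
- bay4 (a point): The same for the bay at y = +96 mm.
- cell1: Loose brass lens cell, a plain ring: 44 mm outside, 30 mm bore right through, 16 mm high, 0.11 kg. Origin: centre of its underside; z is its axis; either face may be up. At the start it lies flat behind the guard. Some runs have only three cells (the missing one reads None).
- cell2: Loose brass lens cell, a plain ring: 44 mm outside, 30 mm bore right through, 16 mm high, 0.11 kg. Origin: centre of its underside; z is its axis; either face may be up. At the start it lies flat behind the guard. Some runs have only three cells (the missing one reads None).
- cell3: Loose brass lens cell, a plain ring: 44 mm outside, 30 mm bore right through, 16 mm high, 0.11 kg. Origin: centre of its underside; z is its axis; either face may be up. At the start it lies flat behind the guard. Some runs have only three cells (the missing one reads None).
- cell4: Loose brass lens cell, a plain ring: 44 mm outside, 30 mm bore right through, 16 mm high, 0.11 kg. Origin: centre of its underside; z is its axis; either face may be up. At the start it lies flat behind the guard. Some runs have only three cells (the missing one reads None).
- blank: Bystander: amber glass lens blank, 64 mm across, 21 mm high. Origin at the centre of its underside.
- holder: Bystander: rosewood lens holder, 48 mm across, 60 mm high. Origin at the centre of its underside.
- gauge: Bystander: tarnished steel gauge block 35 x 30 x 20 mm. Origin at the centre of its underside.
- bowl: Bystander: bronze grinding bowl, 84 mm across, 34 mm high. Origin at the centre of its underside.
- jar: Bystander: glass jar with a steel lid, 60 mm across, 75 mm high. Origin at the centre of its underside.
- brush: Bystander: brush lying on the bench. Origin under its middle.

How it is judged (in metres and radians):
On the way, in this order (a step that is already met when the one before it is completed fails the run):
1. the hooked rod is lifted up and off its hooks (z of rod in the frame of rack_rest above 0.03 m), for 0.2 s.
2. every cell has been drawn wholly out of the open end of the guard (y of each of cell1, cell2, cell3, cell4 in the frame of machine below -0.025 m), for 0.2 s.
At the end, for the whole second after the job is handed in: Each cell present lies flat and at rest on the stage, within 7 mm of the centre of a light hole, one to a bay. The rod hangs at rest on both hooks, level and along the rack within 0.1 rad, point down within 0.9 rad, origin within 22 mm along, 12 mm across and 6 mm under to 10 mm over site rack_rest (((horizontal distance between cell1 and bay1 below 0.007 m and (z of cell1 in the frame of bay1 between -0.004 and 0.004 m or z of cell1 in the frame of bay1 between 0.012 and 0.02 m)) or (horizontal distance between cell1 and bay2 below 0.007 m and (z of cell1 in the frame of bay2 between -0.004 and 0.004 m or z of cell1 in the frame of bay2 between 0.012 and 0.02 m)) or (horizontal distance between cell1 and bay3 below 0.007 m and (z of cell1 in the frame of bay3 between -0.004 and 0.004 m or z of cell1 in the frame of bay3 between 0.012 and 0.02 m)) or (horizontal distance between cell1 and bay4 below 0.007 m and (z of cell1 in the frame of bay4 between -0.004 and 0.004 m or z of cell1 in the frame of bay4 between 0.012 and 0.02 m))) and ((horizontal distance between cell2 and bay1 below 0.007 m and (z of cell2 in the frame of bay1 between -0.004 and 0.004 m or z of cell2 in the frame of bay1 between 0.012 and 0.02 m)) or (horizontal distance between cell2 and bay2 below 0.007 m and (z of cell2 in the frame of bay2 between -0.004 and 0.004 m or z of cell2 in the frame of bay2 between 0.012 and 0.02 m)) or (horizontal distance between cell2 and bay3 below 0.007 m and (z of cell2 in the frame of bay3 between -0.004 and 0.004 m or z of cell2 in the frame of bay3 between 0.012 and 0.02 m)) or (horizontal distance between cell2 and bay4 below 0.007 m and (z of cell2 in the frame of bay4 between -0.004 and 0.004 m or z of cell2 in the frame of bay4 between 0.012 and 0.02 m))) and ((horizontal distance between cell3 and bay1 below 0.007 m and (z of cell3 in the frame of bay1 between -0.004 and 0.004 m or z of cell3 in the frame of bay1 between 0.012 and 0.02 m)) or (horizontal distance between cell3 and bay2 below 0.007 m and (z of cell3 in the frame of bay2 between -0.004 and 0.004 m or z of cell3 in the frame of bay2 between 0.012 and 0.02 m)) or (horizontal distance between cell3 and bay3 below 0.007 m and (z of cell3 in the frame of bay3 between -0.004 and 0.004 m or z of cell3 in the frame of bay3 between 0.012 and 0.02 m)) or (horizontal distance between cell3 and bay4 below 0.007 m and (z of cell3 in the frame of bay4 between -0.004 and 0.004 m or z of cell3 in the frame of bay4 between 0.012 and 0.02 m))) and ((horizontal distance between cell4 and bay1 below 0.007 m and (z of cell4 in the frame of bay1 between -0.004 and 0.004 m or z of cell4 in the frame of bay1 between 0.012 and 0.02 m)) or (horizontal distance between cell4 and bay2 below 0.007 m and (z of cell4 in the frame of bay2 between -0.004 and 0.004 m or z of cell4 in the frame of bay2 between 0.012 and 0.02 m)) or (horizontal distance between cell4 and bay3 below 0.007 m and (z of cell4 in the frame of bay3 between -0.004 and 0.004 m or z of cell4 in the frame of bay3 between 0.012 and 0.02 m)) or (horizontal distance between cell4 and bay4 below 0.007 m and (z of cell4 in the frame of bay4 between -0.004 and 0.004 m or z of cell4 in the frame of bay4 between 0.012 and 0.02 m))) and angle between the z axis of each of cell1, cell2, cell3, cell4 and the z axis of stage, either way round below 0.1 rad and x of rod in the frame of rack_rest between -0.022 and 0.022 m and y of rod in the frame of rack_rest between -0.012 and 0.012 m and z of rod in the frame of rack_rest between -0.006 and 0.01 m and angle between rod's own x axis and vertical between 1.47 and 1.67 rad and angle between the x axis of rod and the x axis of rack, either way round below 0.1 rad and angle between rod's own z axis and vertical below 0.9 rad and linear speed of each of cell1, cell2, cell3, cell4 below 0.02 m/s and linear speed of rod below 0.03 m/s); the robot touches nothing.
It fails at once if the gripper's fingers touch a cell that is still behind the guard ((contact force between the fingers and cell1 above 0.5 N and y of cell1 in the frame of machine between 0 and 0.2 m and x of cell1 in the frame of machine between -0.072 and 0.07 m and height (world z) of cell1 below 0.07 m) or (contact force between the fingers and cell2 above 0.5 N and y of cell2 in the frame of machine between 0 and 0.2 m and x of cell2 in the frame of machine between -0.072 and 0.07 m and height (world z) of cell2 below 0.07 m) or (contact force between the fingers and cell3 above 0.5 N and y of cell3 in the frame of machine between 0 and 0.2 m and x of cell3 in the frame of machine between -0.072 and 0.07 m and height (world z) of cell3 below 0.07 m) or (contact force between the fingers and cell4 above 0.5 N and y of cell4 in the frame of machine between 0 and 0.2 m and x of cell4 in the frame of machine between -0.072 and 0.07 m and height (world z) of cell4 below 0.07 m)).
It fails at once if a bystander (blank, holder, gauge block, bowl, jar or brush) is moved more than 30 mm (distance of any of blank, holder, gauge, bowl, jar, brush from where it was at the start of the episode above 0.03 m).
Of cell1, cell2, cell3, cell4 only 3 to 4 are there at a start; the rules pass over those that are not, and their reading is None.
At some moment in a run one of cell1, cell2, cell3, cell4 may be knocked a few centimetres aside while the robot is not near it.
It also fails if it takes over 210 s, if anything falls off the work surface, if the arm or the gripper's body presses on something with over 40 N, if the wrist force passes 120 N, or if a joint passes its speed limit or range.

ROBOT

A 6-joint arm with a two-finger parallel gripper is mounted at the origin on the work surface. World frame = base frame: x ahead of the robot, y to its left, z up, the work surface at z = 0. Lengths are in mm, angles in rad, forces in N, time in s.
With the tool pointing down it reaches from about 350 to 975 mm from the base axis. Payload 7.1 kg.
Tool frame: the origin (TCP) lies on the front face of the gripper's body, between the roots of the fingers; the fingertips stand 80 mm ahead of it and the grasp point (between the pads) lies 61 mm ahead of it (env.tips_ahead is the distance from the TCP to the fingertips, in mm); z points along the fingers, y is the direction in which the jaws open and shut (so a half turn about z gives the same grasp; the last joint's range is limited). The gripper opens to 88 mm and grips with 3 to 60 N. Pads are 20 mm wide; open, the fingers measure 115 mm over their backs; the gripper's body (75 mm by 178 mm) begins 61 mm behind the grasp point.
Start: joints at [-1.333, 0.423, 1.63, -0, 1.089, -0.019], TCP at [158.761, -604.484, 302.675] pointing down, gripper open.
Joint ranges: [-3, 3], [-0.9, 2.11], [0.09, 2.58], [-1.31, 4.45], [0.11, 2.69], [-2.54, 2.54]. Speed limits (rad/s): [2.39, 2.39, 3.01, 3.14, 3.14, 3.14].

INTERFACE

Orientations are given as a unit quaternion [x, y, z, w].
In Python, from station import env, set_gripper, viewer, workorder gives the robot as it stands. Calls block until the motion is done:
- env.reach(position, orientation): joint-space move of the TCP to a pose.
- env.move_l(position, rot=None, rate=150, f_stop=None): straight line of the TCP; rot=None keeps the orientation; rate is the mean speed in mm/s. With f_stop (N) it stops when the force on the tool has changed by that much, and returns True; else False.
- env.move_joints(angles): joint-space move.
- set_gripper(opening): finger opening in mm; the grip force is fixed at half the most; returns when the fingers have stopped.
- env.hold(seconds).
- env.ik(position, orientation): joint angles nearest the present ones, or None.
- env.read_state(): the state.
- viewer.camera(name): name is "scene" or "side" or "wrist"; returns the picture (480x640x3 uint8, blue, green, red); there is no depth.
- viewer.camera_params(name): a dict with "fx", "fy", "cx", "cy" (pixels), "pose" (4x4, takes a point from camera to world coordinates); the wrist camera has in their place "tool_from_camera" (4x4, takes a point from camera to tool coordinates, whose origin is the TCP and whose axes are the flange's). Camera axes: x right, y up, looking along -z (the intrinsics and any distortion apply to the point x, -y, -z); pixel columns grow to the right and rows downward; lengths in mm; the calibration is good to about 2 mm. A picture is of the moment at which its call begins: read the wrist's pose just before it. camera_params takes no time and is no camera call.
A pose or a line that the arm cannot do raises env.IKError and nothing moves.
- workorder.sign_off(): hands the job in, once; it reports no verdict.
The state is a dict: "time_s": time; "qpos": joint angles; "dq": joint speeds; "tau": joint torques, N m; "tool_pos": TCP position; "orientation": TCP orientation; "force": force on the tool from outside, world axes, zero at the start; "wrist_torque": the same for the moment, N m; "width": finger opening in mm.
Only numpy, scipy, OpenCV 4.12 (cv2) and the standard library are available. Lean on these libraries where they do the work, as an engineer would, in place of code of your own. Each camera call takes 0.05 s, during which the arm holds its last target.

## Working session

There is one attempt and no reset: what is moved stays moved. The work goes in short steps, each a Python script; the robot and the scene stay as the last script left them, time stands still between calls to the robot, and variables do not carry over. Pictures are saved under pics/ and viewed, and the job is handed in when it is done.

```bash
ls -la; mkdir -p pics
python3 - <<'E'
from station import env, set_gripper, viewer, workorder
import cv2, numpy as np
np.set_printoptions(precision=4,suppress=True)
s=env.read_state(); print(s)
for n in ("scene","side","wrist"):
    cv2.imwrite(f"pics/a_{n}.png",viewer.camera(n)); print(n,viewer.camera_params(n))
E
```

```text
total 12
drwxr-xr-x  3 agent agent 4096 Dec  7 15:27 .
drwxr-xr-x 23 root  root  4096 Dec  7 15:27 ..
drwxr-xr-x  2 agent agent 4096 Dec  7 15:27 pics
{'time_s': 0.0, 'qpos': array([-1.333 ,  0.4238,  1.6307, -0.    ,  1.0886, -0.019 ]), 'dq': array([-0.0016,  0.0005,  0.0004, -0.0005,  0.0013,  0.0015]), 'tau': array([  0.0024, -54.4618, -27.3664,   0.0644,   0.0228,  -0.0001]), 'tool_pos': array([ 158.6583, -604.1003,  301.9236]), 'orientation': array([ 0.9918,  0.128 , -0.0001, -0.0007]), 'force': array([-0.3146, -0.0163,  0.0745]), 'wrist_torque': array([ 0.066 , -0.0175, -0.0377]), 'width': 87.70451767093955}
scene {'fx': 509.9858431937621, 'fy': 509.9858431937621, 'cx': 324.6746117926389, 'cy': 235.1675272659193, 'pose': array([[   0.5908,   -0.531 ,    0.6074, 1403.6817],
       [   0.8067,    0.3777,   -0.4545, -576.9518],
       [   0.012 ,    0.7585,    0.6515,  992.5267],
       [   0.    ,    0.    ,    0.    ,    1.    ]])}
side {'fx': 509.6956638253052, 'fy': 509.6956638253052, 'cx': 318.20873595638363, 'cy': 239.81459179277996, 'pose': array([[   0.9815,    0.1408,   -0.1295,  412.1245],
       [  -0.1903,    0.6494,   -0.7362, -901.0545],
       [  -0.0196,    0.7473,    0.6642,  951.4996],
       [   0.    ,    0.    ,    0.    ,    1.    ]])}
wrist {'fx': 404.1916981338981, 'fy': 404.1916981338981, 'cx': 324.0213773863694, 'cy': 244.14689855254807, 'tool_from_camera': array([[ -0.0008,   0.9698,   0.2437,  66.1873],
       [  1.    ,   0.0008,   0.0002,   0.8481],
       [ -0.    ,   0.2437,  -0.9698, -82.2579],
       [  0.    ,   0.    ,   0.    ,   1.    ]])}
```

View pics/a_scene.png

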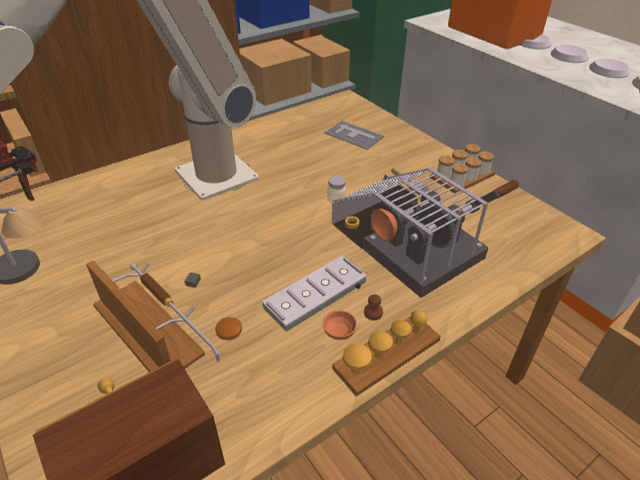

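View pics/a_side.png

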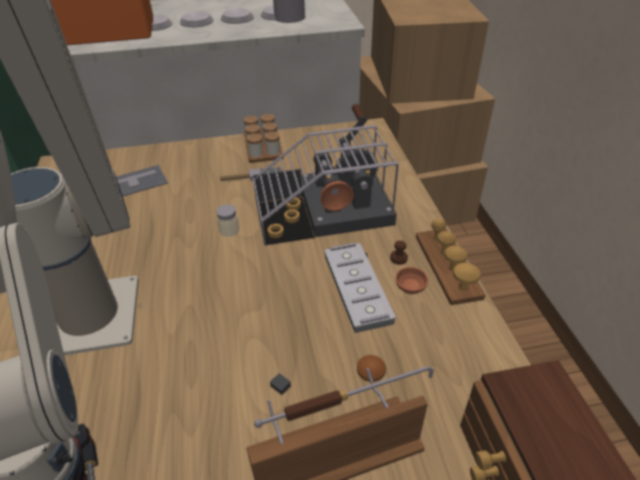

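View pics/a_wrist.png

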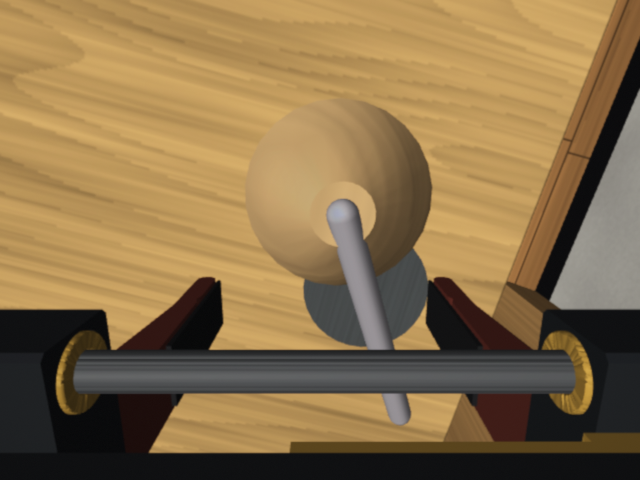

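```bash
cat > h.py <<'E'
from station import env, set_gripper, viewer, workorder
import cv2, numpy as np
from scipy.spatial.transform import Rotation as R
np.set_printoptions(precision=3,suppress=True)
def wpose():
    s=env.read_state(); T=np.eye(4); T[:3,:3]=R.from_quat(s['orientation']).as_matrix(); T[:3,3]=s['tool_pos']
    return T
def cam(name,T=None):
    p=viewer.camera_params(name)
    P=p['pose'] if name!='wrist' else (wpose() if T is None else T)@p['tool_from_camera']
    return p,P
def ray(name,uv,z,T=None):
    p,P=cam(name,T); d=P[:3,:3]@np.array([(uv[0]-p['cx'])/p['fx'],-(uv[1]-p['cy'])/p['fy'],-1.])
    t=(z-P[2,3])/d[2]; return P[:3,3]+t*d
def proj(name,X,T=None):
    p,P=cam(name,T); X=np.atleast_2d(X); c=(X-P[:3,3])@P[:3,:3]
    return np.c_[p['cx']+p['fx']*c[:,0]/-c[:,2], p['cy']-p['fy']*c[:,1]/-c[:,2]]
def crop(img,x0,y0,x1,y1,k,fn):
    cv2.imwrite(fn,cv2.resize(img[y0:y1,x0:x1],None,fx=k,fy=k,interpolation=cv2.INTER_CUBIC))
def down(yaw): # tool z down, tool x axis at world angle yaw
    x=np.array([np.cos(yaw),np.sin(yaw),0]); z=np.array([0,0,-1.]); return R.from_matrix(np.c_[x,np.cross(z,x),z]).as_quat()
E
python3 - <<'E'
from h import *
a=cv2.imread('pics/a_side.png'); b=cv2.imread('pics/a_scene.png')
crop(a,220,120,420,270,4,'pics/b1.png'); crop(a,240,240,440,390,4,'pics/b2.png');crop(a,240,340,440,480,4,'pics/b3.png')
crop(b,310,150,510,300,4,'pics/c1.png'); crop(b,240,240,400,360,5,'pics/c2.png');crop(b,80,240,240,380,5,'pics/c3.png')
E
```

```text
(no output)
```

View pics/b1.png

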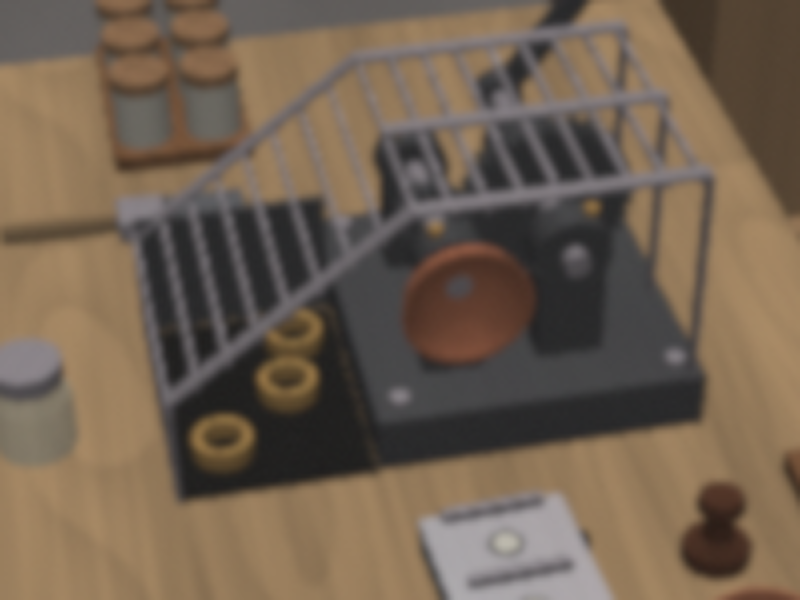

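View pics/b2.png

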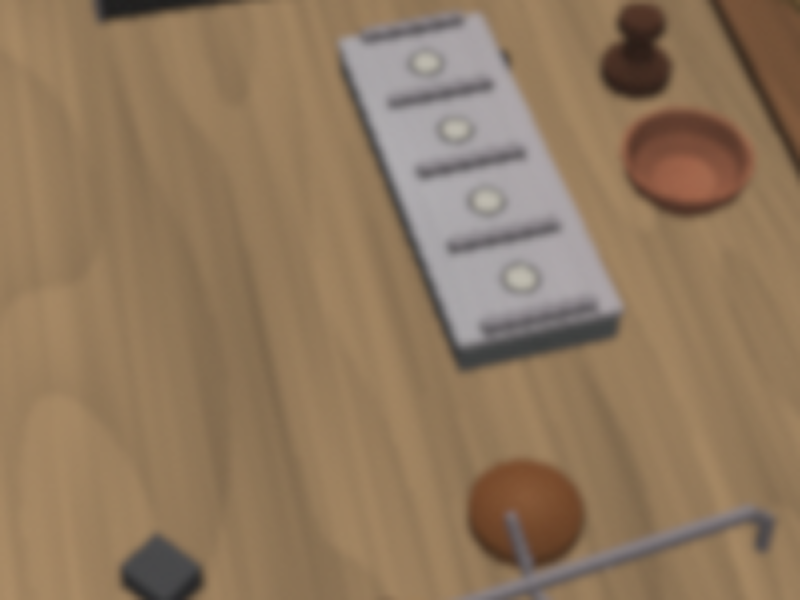

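View pics/b3.png

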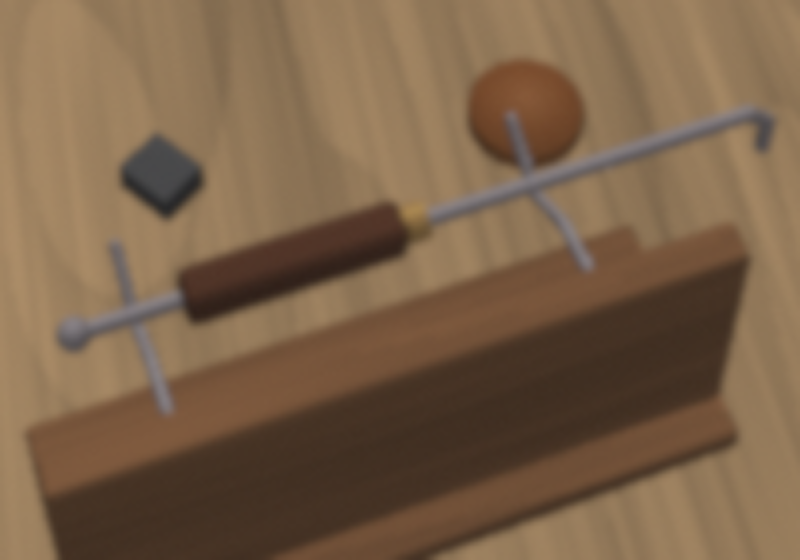

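View pics/c1.png

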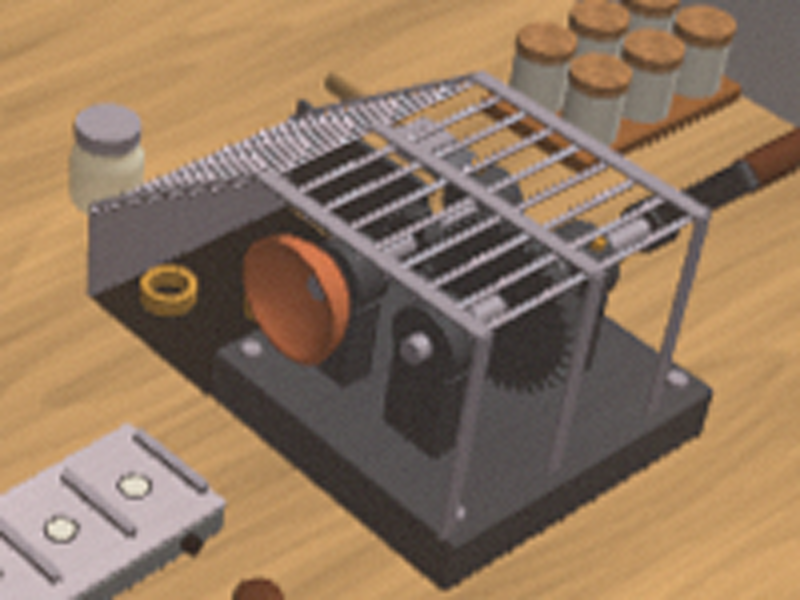

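View pics/c2.png

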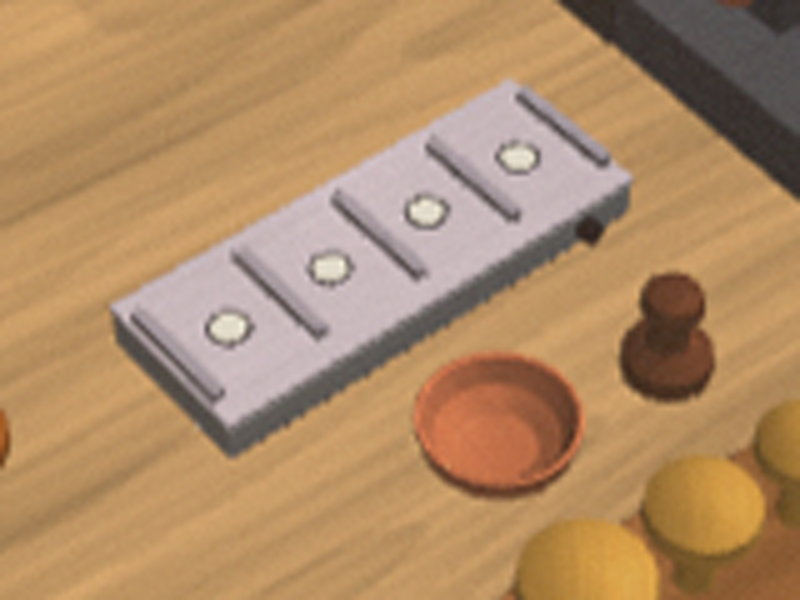

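View pics/c3.png

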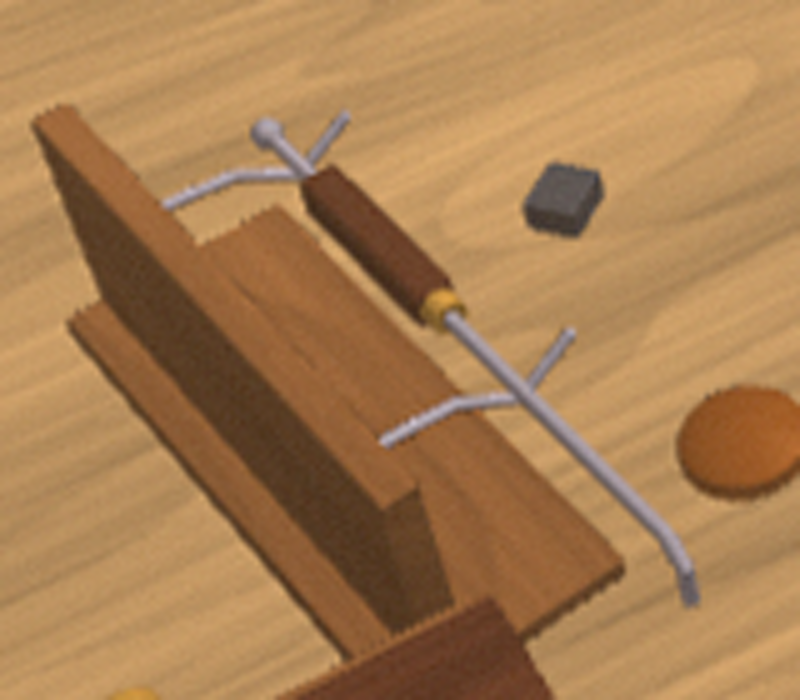

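Run:
```python
from h import *
def S(l,ox,oy,k): return [np.array(p)/k+[ox,oy] for p in l]
print('rod');
for n,l in (('side',S([(70,333),(760,113)],240,340,4)),('scene',S([(268,132),(672,535)],80,240,5))):
    q=[ray(n,p,88) for p in l]; d=q[1]-q[0]; print(n,*q,np.linalg.norm(d),np.arctan2(d[1],d[0]))
print('stage')
for n,l in (('side',S([(427,63),(455,129),(487,201),(521,278)],240,240,4)),('scene',S([(519,157),(427,211),(330,268),(228,328)],240,240,5))):
    q=np.array([ray(n,p,28) for p in l]); d=q[0]-q[-1]; print(n,q,np.linalg.norm(d),np.arctan2(d[1],d[0]))
print('mach')
for n,l in (('side',S([(180,497),(375,465),(700,415),(322,200)],220,120,4)),('scene',S([(90,293),(215,390),(445,588)],310,150,4))):
    print(n,np.array([ray(n,p,0) for p in l]))
print('cells')
for p in S([(222,435),(287,377),(293,325)],220,120,4): print(ray('side',p,16))
for p in S([(169,282)],310,150,4): print(ray('scene',p,16))
print('byst: jar,gauge,blank,holder,bowl')
for p in S([(37,440),(160,575),(527,510),(635,70),(687,160)],240,240,4): print(ray('side',p,10))
print('jar',ray('side',(228,226),0), ray('scene',(337,200),0))
```

```text
rod
side [ 376.796 -413.851   88.   ] [ 723.838 -366.041   88.   ] 350.3195576662131 0.13690212039605015
scene [ 378.397 -410.673   88.   ] [ 721.569 -359.483   88.   ] 346.96885195959834 0.14807474904065368
stage
side [[ 653.578   44.726   28.   ]
 [ 656.851  -18.323   28.   ]
 [ 661.044  -82.534   28.   ]
 [ 665.077 -146.239   28.   ]] 191.31011468003467 1.6309392217000092
scene [[ 654.584   49.579   28.   ]
 [ 658.246  -14.349   28.   ]
 [ 661.968  -78.686   28.   ]
 [ 665.731 -143.171   28.   ]] 193.07148322830855 1.628560383538514
mach
side [[448.844 166.823   0.   ]
 [588.171 171.238  -0.   ]
 [828.753 175.278   0.   ]
 [606.567 509.321   0.   ]]
scene [[446.991 168.226   0.   ]
 [588.706 175.56    0.   ]
 [826.388 174.888   0.   ]]
cells
[484.936 208.036  16.   ]
[540.112 263.164  16.   ]
[554.111 324.304  16.   ]
[486.675 213.178  16.   ]
byst: jar,gauge,blank,holder,bowl
[ 373.536 -190.052   10.   ]
[ 429.534 -289.981   10.   ]
[ 629.809 -290.39    10.   ]
[792.009  27.422  10.   ]
[798.885 -58.791  10.   ]
jar [352.099 268.866   0.   ] [360.107 251.711  -0.   ]
```

Run:
```python
from h import *
u=np.array([np.cos(.142),np.sin(.142),0]); o=np.array([482.5,-397,0])
p=o+100*u; p[2]=400
print(env.ik(p,down(.142)))
s=env.read_state(); env.move_l(s['tool_pos']+[0,0,60]); env.reach(p,down(.142)); env.hold(.2)
T=wpose(); np.save('T1.npy',T); cv2.imwrite('pics/d1.png',viewer.camera('wrist')); print(T, env.read_state()['time_s'])
```

```text
[-0.599  0.447  1.363 -0.     1.331  0.829]
[[   0.99     0.14    -0.     580.846]
 [   0.14    -0.99    -0.    -383.684]
 [  -0.       0.      -1.     399.976]
 [   0.       0.       0.       1.   ]] 2.6917
```

View pics/d1.png

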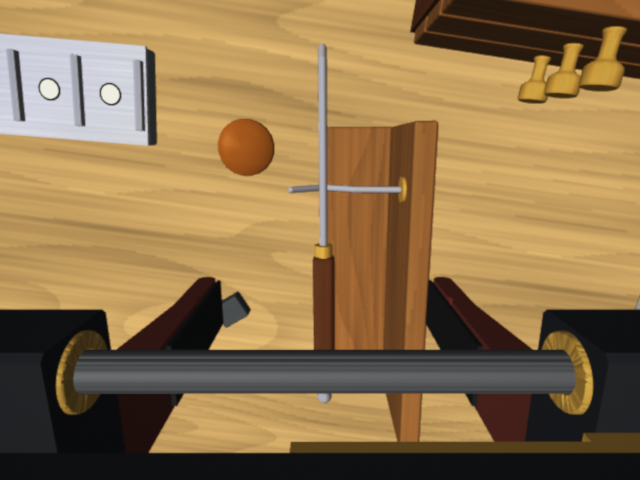

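Run:
```python
from h import *
T=np.load('T1.npy')
q=[ray('wrist',p,88,T) for p in [(324,397),(323,258),(322.5,45)]]
d=q[2]-q[0]; print(*q,np.linalg.norm(d),np.linalg.norm(q[1]-q[0]),np.arctan2(d[1],d[0]))
print(np.array([ray('wrist',p,28,T) for p in [(110,94),(49,89)]]))
u=d/np.linalg.norm(d); print('o',q[0]+106*u, q[2]-250*u)
for o in ([483,-396,0],):
  for g in (10,20): 
    print(env.ik(np.array(o)+g*u+[0,0,150],down(.142)))
```

```text
[ 375.018 -413.436   88.   ] [ 533.976 -390.042   88.   ] [ 730.239 -362.09    88.   ] 358.9124990530485 160.67043333300884 0.1435530615292816
[[ 664.395 -143.686   28.   ]
 [ 660.435  -79.797   28.   ]]
o [ 479.928 -398.272   88.   ] [ 482.81  -397.855   88.   ]
[-0.694  0.628  1.697 -0.     0.817  0.735]
[-0.682  0.636  1.68  -0.     0.825  0.747]
```

Run:
```python
from h import *
a=.1425;u=np.array([np.cos(a),np.sin(a),0]); o=np.array([481.5,-398,0])
p=o+12*u
env.reach(p+[0,0,230],down(a)); 
f=env.move_l(p+[0,0,152],rate=100,f_stop=8); print('stop',f,env.read_state()['tool_pos'],env.read_state()['force'])
if not f:
    set_gripper(10); s=env.read_state(); print(s['width'],s['force'])
    env.move_l(p+[0,0,158],rate=30); env.hold(.1); s=env.read_state(); print(s['width'],s['force'],s['wrist_torque'])
    env.move_l(p+[0,0,250],rate=100); env.hold(.4); s=env.read_state(); print(s['width'],s['force'],s['wrist_torque'],s['time_s'])
    T=wpose(); np.save('T2.npy',T); cv2.imwrite('pics/e_w.png',viewer.camera('wrist'))
    x=viewer.camera('side'); crop(x,220,280,480,475,3,'pics/e_s.png')
```

```text
stop False [ 493.744 -396.58   152.534] [ 0.269 -0.782  0.46 ]
21.945542525300407 [-0.535  3.334  0.471]
21.950735296261506 [-0.334  0.565 -1.691] [-0.005  0.067  0.032]
21.703568232615837 [-0.193  0.034 -2.273] [-0.     0.043  0.031] 7.3583
```

View pics/e_w.png

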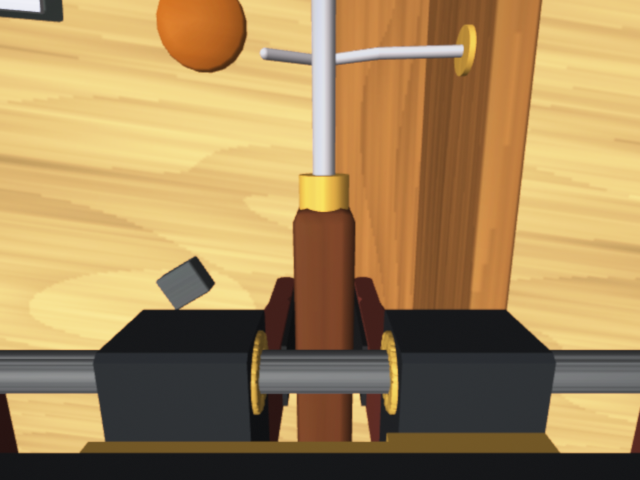

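View pics/e_s.png

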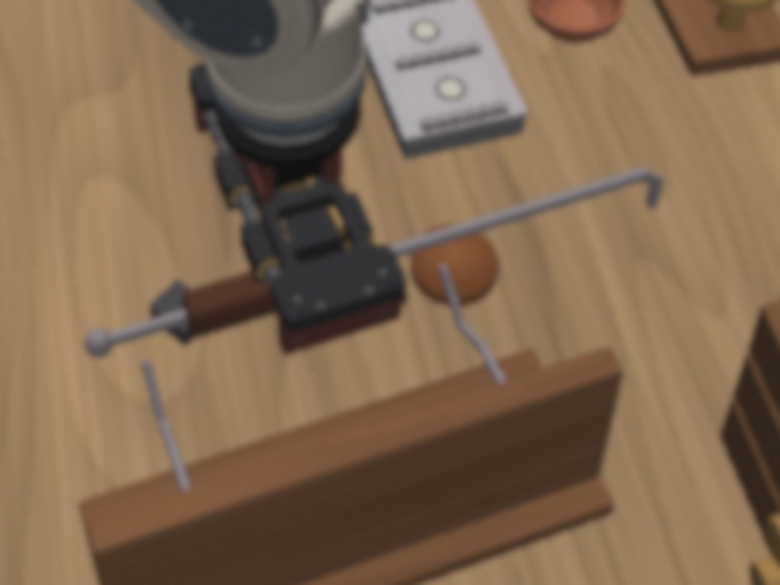

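Run:
```python
from h import *
T=np.load('T2.npy'); print(T[:3,3])
a=.1425;u=np.array([np.cos(a),np.sin(a),0]); o=np.array([481.5,-398,0])
dz=T[2,3]-152.5
for d in (-106,250): print(proj('side',o+d*u+[0,0,88+dz]),proj('side',o+d*u+[0,0,88+dz+10]))
# machine check: floor/mouth etc hypotheses
for th in (0.0,.02,.035,.05,.065):
    c,s=np.cos(th),np.sin(th); M=np.array([518,170,0.])
    W=lambda x,y,z: M+[c*x-s*y,s*x+c*y,z]
    print(th,[(proj('side',W(*q))[0]-[220,120])*4 for q in [(-72,0,0),(70,0,0),(-72,0,80),(-72,200,80),(70,0,45),(70,200,100)]])
    print('   scene',[(proj('scene',W(*q))[0]-[310,150])*4 for q in [(-72,0,0),(-72,0,80),(70,0,0)]])
```

```text
[ 493.343 -396.244  249.72 ]
[[251.66  393.684]] [[251.028 390.432]]
[[438.563 335.817]] [[439.307 332.443]]
0.0 [array([175.435, 494.596]), array([375.084, 466.161]), array([164.688, 406.34 ]), array([135.726, 239.088]), array([373.439, 417.378]), array([322.502, 193.158])]
   scene [array([ 91.072, 291.486]), array([ 93.472, 208.125]), array([208.472, 392.445])]
0.02 [array([175.686, 495.944]), array([374.701, 464.89 ]), array([164.941, 407.672]), array([130.576, 240.879]), array([373.049, 416.115]), array([316.91 , 192.823])]
   scene [array([ 89.585, 292.183]), array([ 91.935, 208.81 ]), array([209.949, 391.685])]
0.035 [array([175.902, 496.952]), array([374.389, 463.941]), array([165.158, 408.668]), array([126.74 , 242.261]), array([372.731, 415.174]), array([312.707, 192.613])]
   scene [array([ 88.484, 292.719]), array([ 90.797, 209.336]), array([211.04 , 391.101])]
0.05 [array([176.14 , 497.957]), array([374.056, 462.998]), array([165.4  , 409.661]), array([122.928, 243.676]), array([372.392, 414.236]), array([308.496, 192.439])]
   scene [array([ 87.395, 293.265]), array([ 89.671, 209.873]), array([212.116, 390.507])]
0.065 [array([176.402, 498.959]), array([373.701, 462.059]), array([165.666, 410.651]), array([119.139, 245.124]), array([372.031, 413.304]), array([304.279, 192.3  ])]
   scene [array([ 86.319, 293.823]), array([ 88.559, 210.42 ]), array([213.177, 389.901])]
```

```bash
cat >> h.py <<'E'
YM=1.58
def tcp_for_hook(x,y,ztip,yaw=YM,g=238.): return np.array([x-g*np.cos(yaw),y-g*np.sin(yaw),ztip+102.5])
def hook(x,y,ztip,yaw=YM,rate=120,f=None):
    return env.move_l(tcp_for_hook(x,y,ztip,yaw),down(yaw),rate=rate,f_stop=f)
E
python3 - <<'E'
from h import *
for c in [(485.5,110,100),(485.5,211,4),(540,266,4),(554,327,4),(465,40,4),(545,40,4)]: print(env.ik(tcp_for_hook(*c),down(YM)))
env.reach(tcp_for_hook(485.5,100,147),down(YM))
hook(485.5,100,26,rate=200); hook(485.5,211,26); env.hold(.2)
s=env.read_state(); print(s['tool_pos'],s['time_s'],s['force'])
T=wpose(); np.save('T3.npy',T); cv2.imwrite('pics/f_w.png',viewer.camera('wrist'))
crop(viewer.camera('side'),220,120,420,270,4,'pics/f_s.png');crop(viewer.camera('scene'),310,150,510,300,4,'pics/f_c.png')
E
```

```text
[-0.28   0.398  1.964 -0.     0.78  -0.289]
[-0.08   0.56   2.028 -0.     0.554 -0.089]
[ 0.03   0.608  1.908 -0.     0.626  0.02 ]
[ 0.138  0.627  1.862 -0.     0.653  0.128]
[-0.424  0.577  1.986 -0.     0.579 -0.434]
[-0.368  0.644  1.82  -0.     0.677 -0.377]
[487.696 -27.53  128.462] 10.5 [ 0.079 -0.458 -2.401]
```

View pics/f_w.png

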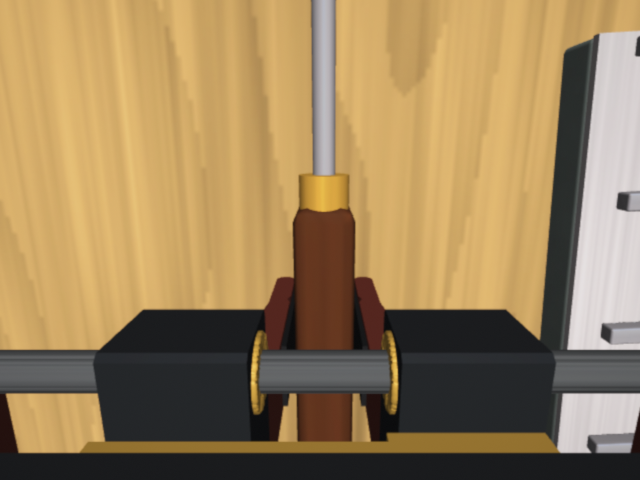

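View pics/f_s.png

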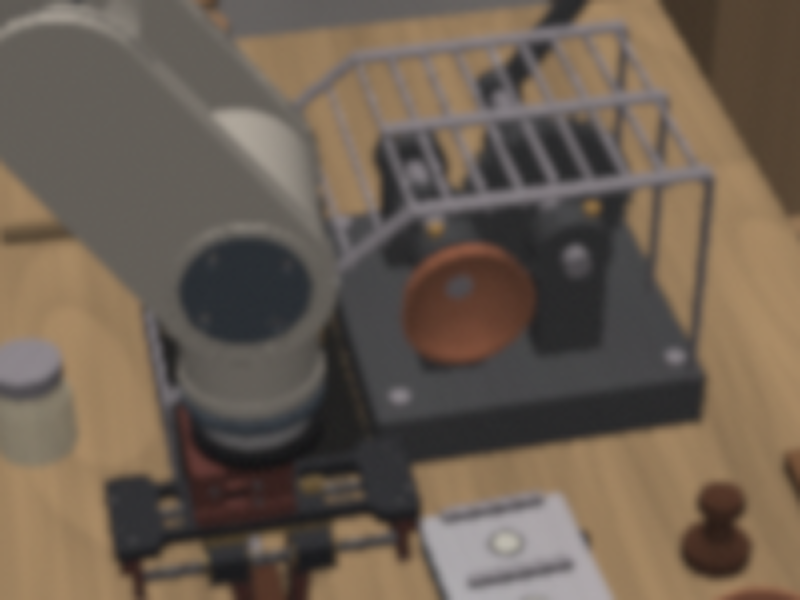

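View pics/f_c.png

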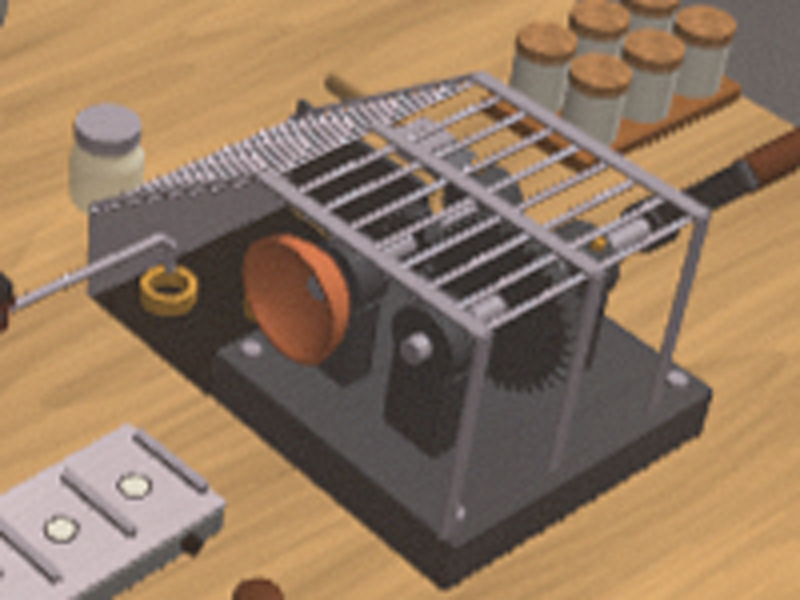

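Run:
```python
from h import *
for X in [(485.4,210.5,26),(485.4,210.5,20),(485.4,210.5,16),(485.5,213,16),(485.4,210.5,64)]: print(X,(proj('scene',np.array(X))[0]-[310,150])*4)
img=cv2.imread('pics/f_c.png'); crop(img,80,200,280,350,4,'pics/f_c2.png')
```

```text
(485.4, 210.5, 26) [165.809 272.165]
(485.4, 210.5, 20) [165.444 278.33 ]
(485.4, 210.5, 16) [165.202 282.423]
(485.5, 213, 16) [167.855 281.293]
(485.4, 210.5, 64) [168.162 232.381]
```

View pics/f_c2.png

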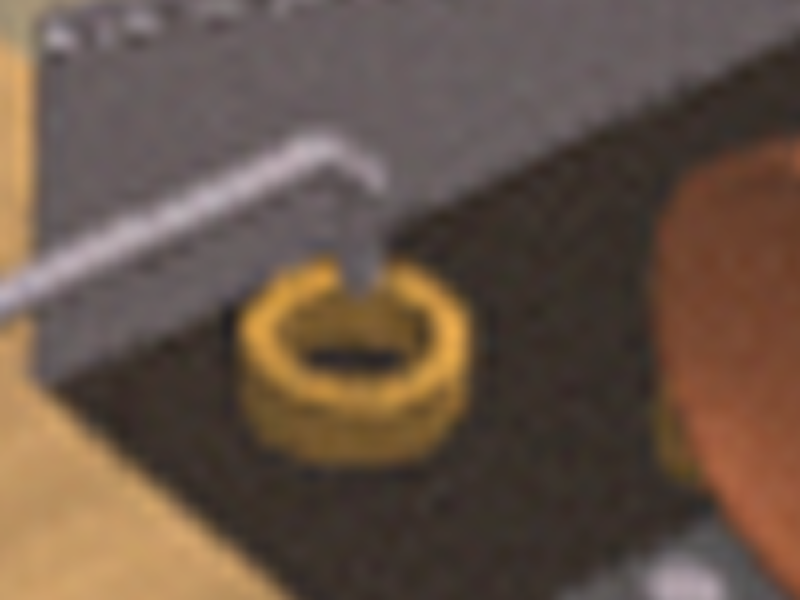

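Run:
```python
from h import *
f=hook(485.5,211,6,rate=60,f=4); env.hold(.2); s=env.read_state(); print(f,s['tool_pos'],s['force'],s['wrist_torque'])
crop(viewer.camera('scene'),330,200,380,238,16,'pics/g_c.png')
```

```text
False [487.852 -26.978 108.661] [ 0.848  0.469 -2.315] [-0.124 -0.015  0.047]
```

View pics/g_c.png

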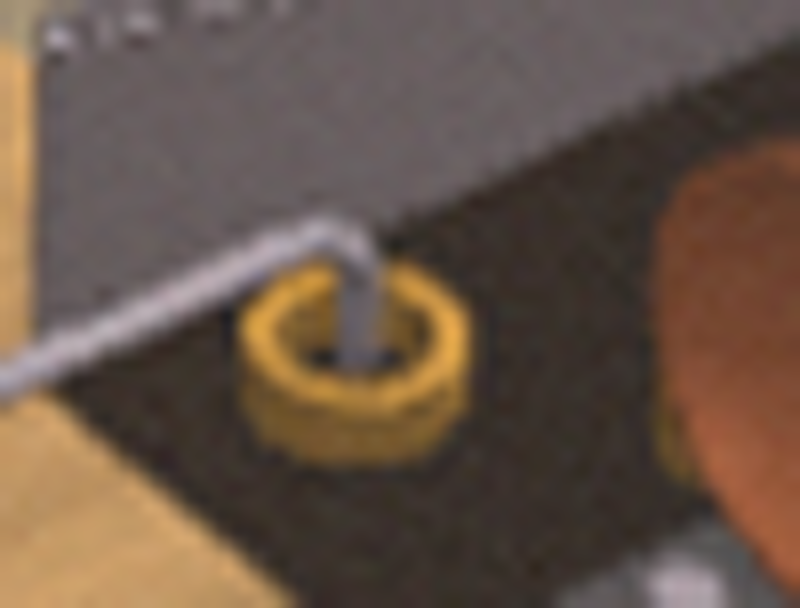

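Run:
```python
from h import *
hook(483,150,6,rate=90); hook(465,38,6,rate=100); env.hold(.2); s=env.read_state(); print(s['tool_pos'],s['force'],s['time_s'])
crop(viewer.camera('scene'),280,180,480,330,4,'pics/h_c.png');crop(viewer.camera('side'),220,120,420,320,3,'pics/h_s.png')
```

```text
[ 467.279 -199.592  108.502] [ 0.693  0.274 -1.955] 13.6917
```

View pics/h_c.png

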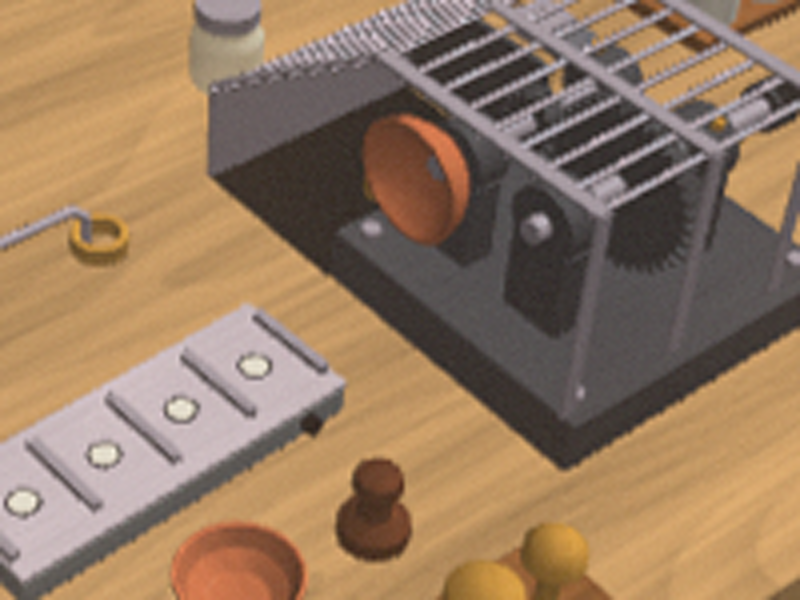

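View pics/h_s.png

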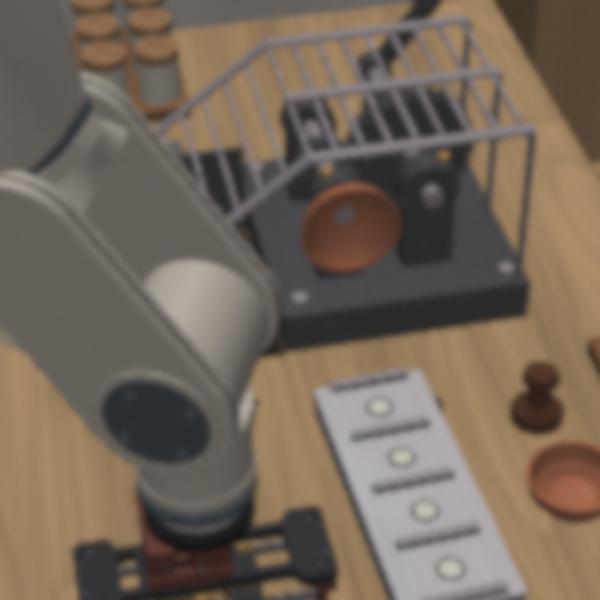

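Run:
```python
from h import *
s=env.read_state()
hook(465,40,6,rate=60); hook(465,42,34,rate=100); hook(385,80,60,rate=200); env.hold(.1)
print(env.read_state()['time_s'])
a=viewer.camera('side'); cv2.imwrite('pics/i_full.png',a); crop(a,220,150,380,270,5,'pics/i_s.png')
```

```text
15.1833
```

View pics/i_s.png

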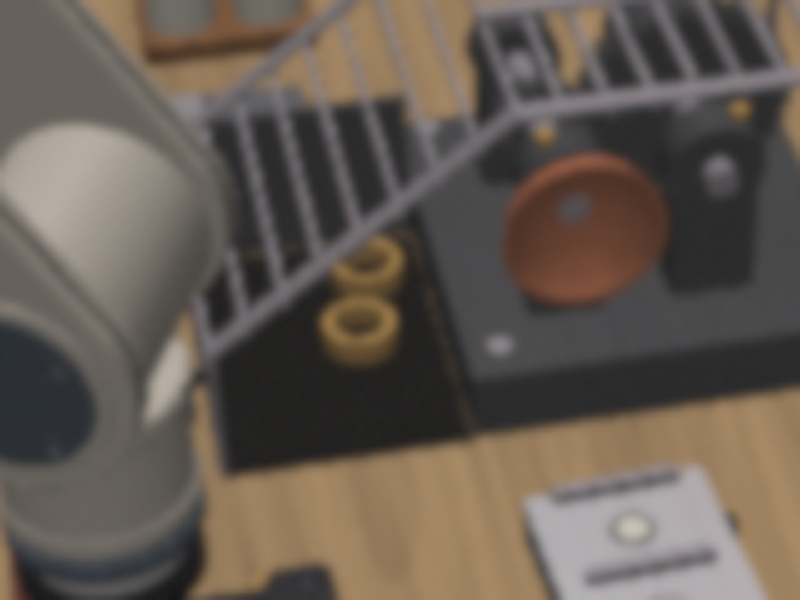

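Run:
```python
from h import *
for p in [(360,321),(369,262)]: print(ray('side',np.array(p)/5+[220,150],16))
c=(541,266)
hook(c[0],100,60,rate=250); hook(c[0],110,28,rate=150); hook(c[0],c[1],28,rate=150)
f=hook(c[0],c[1],6,rate=60,f=4); env.hold(.2); s=env.read_state(); print(f,s['tool_pos'],s['force'],s['wrist_torque'],s['time_s'])
crop(viewer.camera('scene'),320,170,420,245,8,'pics/j_c.png')
```

```text
[540.865 263.239  16.   ]
[554.853 318.297  16.   ]
False [543.396  28.039 108.743] [ 0.551 -0.121 -2.263] [-0.082 -0.143 -0.002] 18.2917
```

View pics/j_c.png

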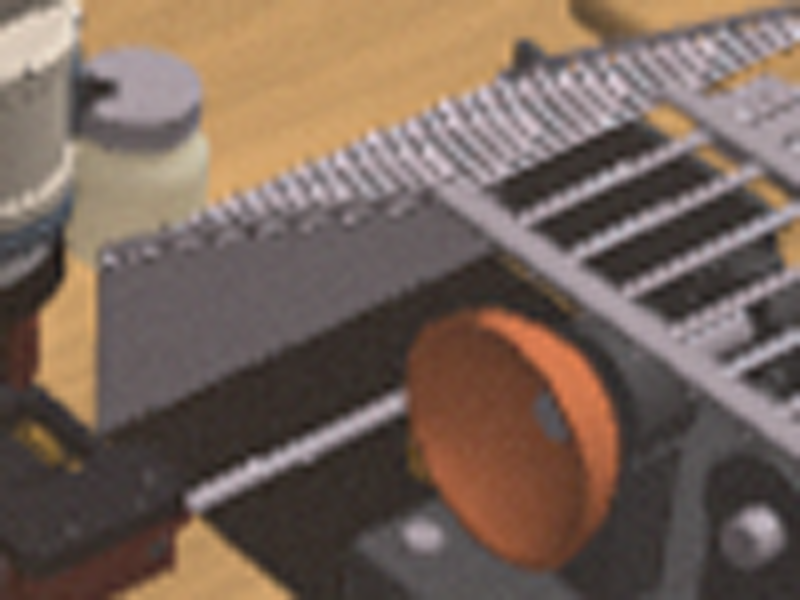

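Run:
```python
from h import *
hook(543,150,6,rate=90); hook(547,35,6,rate=100); env.hold(.1); s=env.read_state(); print(s['tool_pos'],s['force'],s['time_s'])
crop(viewer.camera('scene'),280,180,440,300,5,'pics/k_c.png')
```

```text
[ 549.239 -202.451  108.518] [-0.075  1.292 -1.319] 21.1833
```

View pics/k_c.png

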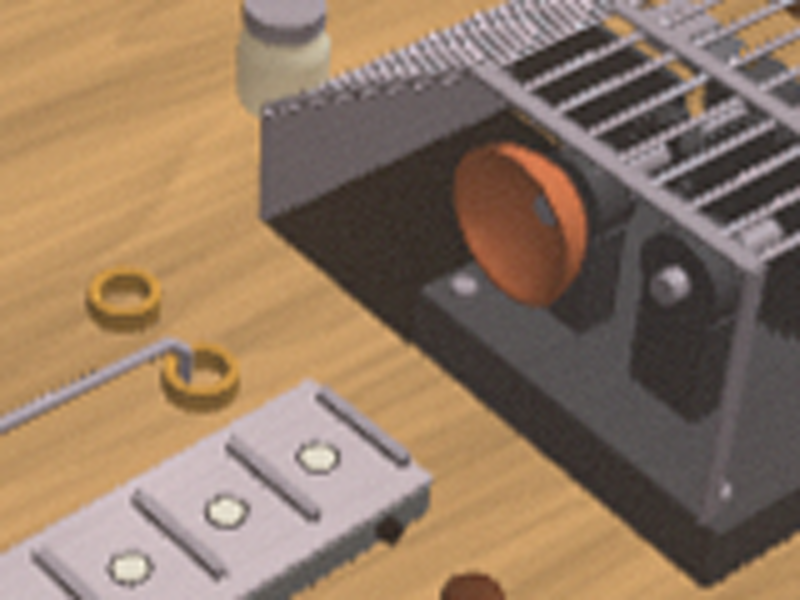

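Run:
```python
from h import *
hook(547,37,6,rate=60); hook(547,42,34,rate=100); hook(385,80,60,rate=250); env.hold(.1)
print(env.read_state()['time_s'])
a=viewer.camera('side'); cv2.imwrite('pics/l_full.png',a); crop(a,255,180,325,232,11,'pics/l_s.png')
for c in [(554,327),(554,320),(554,313)]:
    th=np.linspace(0,2*np.pi,40); X=np.c_[c[0]+22*np.cos(th),c[1]+22*np.sin(th),16+0*th]
    q=(proj('side',X)-[255,180])*11; print(c,q.min(0),q.max(0))
```

```text
22.8417
(554, 327) [339.1   180.086] [498.71  277.019]
(554, 320) [342.764 194.892] [502.904 292.472]
(554, 313) [346.453 209.797] [507.127 308.03 ]
```

View pics/l_s.png

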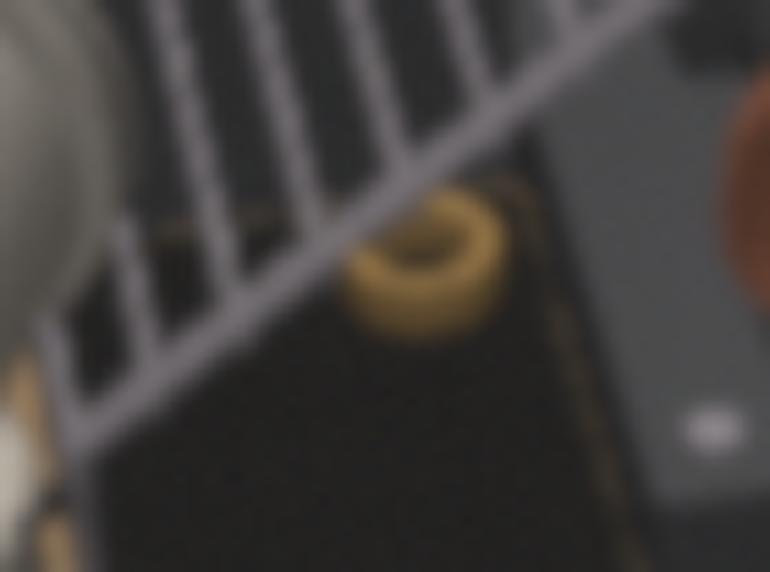

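Run:
```python
from h import *
c=(555.5,322.5)
hook(c[0],100,60,rate=250); hook(c[0],110,28,rate=150); hook(c[0],c[1],28,rate=150)
f=hook(c[0],c[1],6,rate=60,f=4); env.hold(.2); s=env.read_state(); print(f,s['tool_pos'],s['force'],s['wrist_torque'],s['time_s'])
if not f:
    hook(554,110,6,rate=90); env.hold(.1)
    crop(viewer.camera('scene'),280,180,440,300,5,'pics/m_c.png')
```

```text
False [557.894  84.555 108.763] [-0.012  1.185 -2.66 ] [-0.118 -0.068 -0.008] 26.3833
```

View pics/m_c.png

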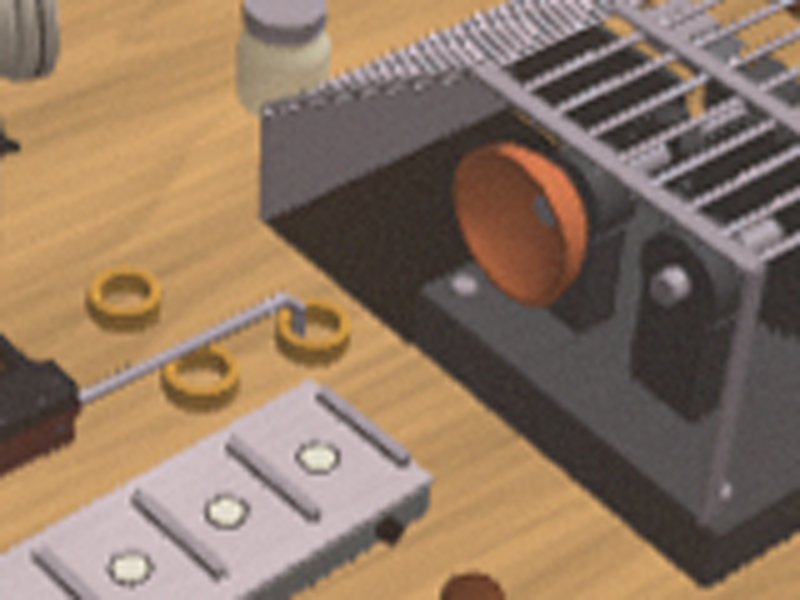

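Run:
```python
from h import *
a=.1425;u=np.array([np.cos(a),np.sin(a),0]); o=np.array([481.5,-398,0]); p=o+12*u
hook(554,113,6,rate=60); hook(554,118,60,rate=100); hook(520,60,147,rate=200)
env.reach(p+[0,0,250],down(a)); env.hold(.3)
s=env.read_state(); print(s['tool_pos'],s['time_s'],s['force'],s['wrist_torque'])
x=viewer.camera('side'); cv2.imwrite('pics/n_full.png',x); crop(x,220,280,480,475,3,'pics/n_s.png'); crop(x,220,120,420,270,4,'pics/n_s2.png')
```

```text
[ 493.761 -395.556  250.094] 32.0 [ 0.203  0.388 -2.01 ] [-0.072  0.113 -0.005]
```

View pics/n_s.png

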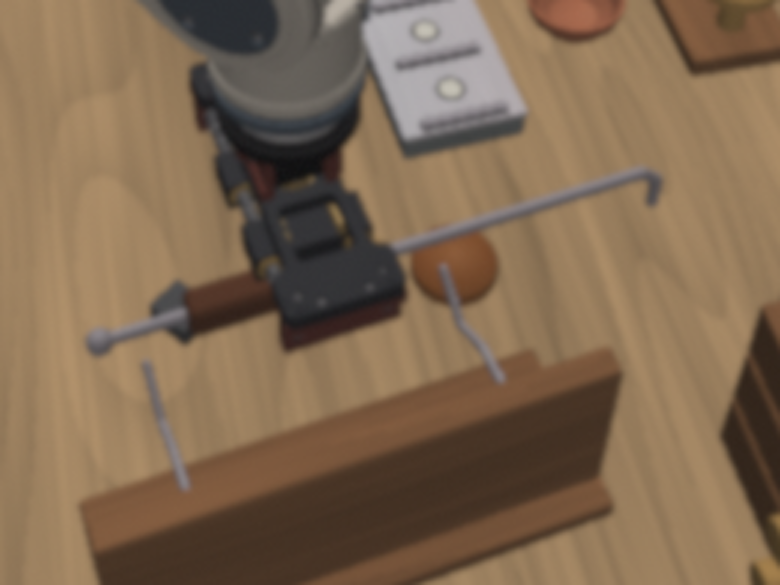

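View pics/n_s2.png

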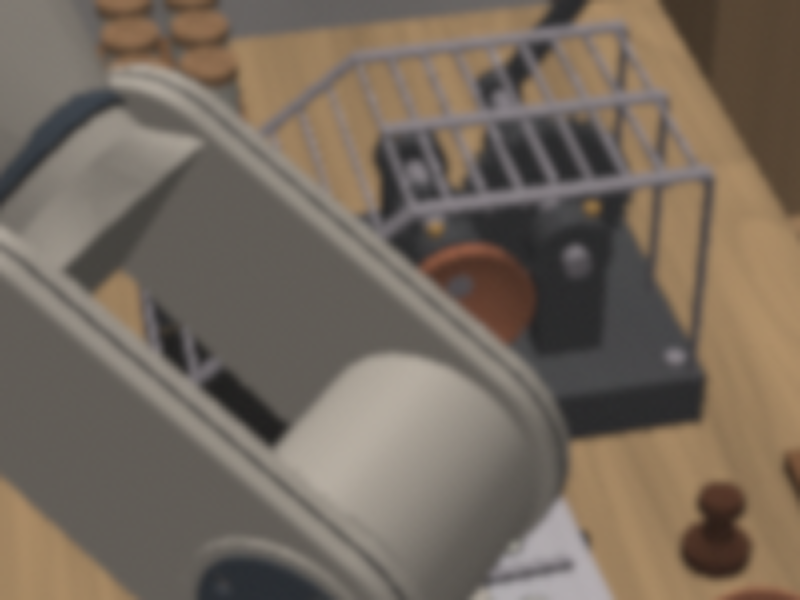

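Run:
```python
from h import *
a=cv2.imread('pics/a_side.png'); c=cv2.convertScaleAbs(a,alpha=2.0); crop(c,245,155,325,215,10,'pics/o.png')
M=np.array([519,170,0.])
for y in (0,100,150,200): print(y,[(proj('side',M+[x,y,0])[0]-[245,155])*10 for x in (-72,0,70)])
```

```text
0 [array([192.148, 885.984]), array([446.777, 849.718]), array([691.18 , 814.908])]
100 [array([153.958, 663.265]), array([396.392, 630.146]), array([629.234, 598.337])]
150 [array([136.236, 559.914]), array([373.   , 528.208]), array([600.463, 497.748])]
200 [array([119.344, 461.403]), array([350.697, 431.016]), array([573.023, 401.814])]
```

View pics/o.png

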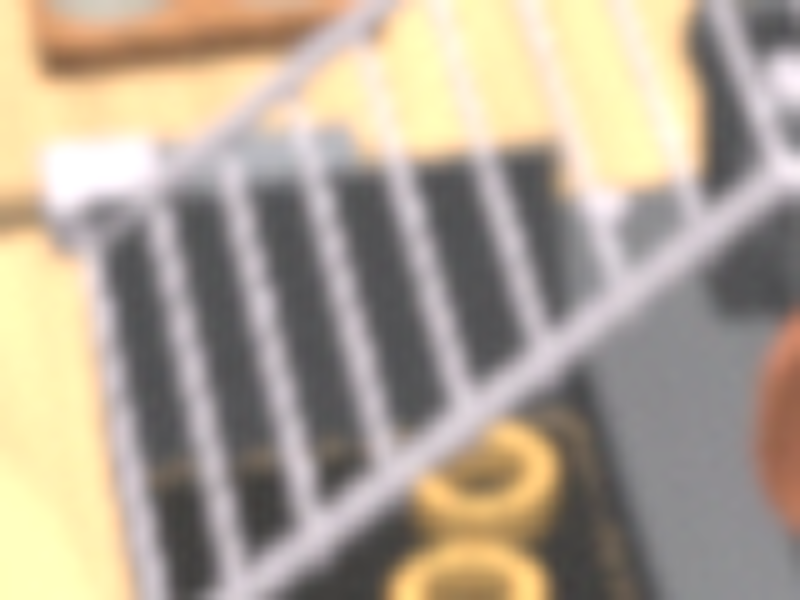

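Run:
```python
from h import *
a=.1425;u=np.array([np.cos(a),np.sin(a),0]); o=np.array([481.5,-398,0]); p=o+12*u
env.move_l(p+[0,0,160],rate=100); f=env.move_l(p+[0,0,152],rate=20,f_stop=6); env.hold(.2); s=env.read_state(); print(f,s['tool_pos'],s['force'])
set_gripper(40); env.hold(.1); set_gripper(85); env.hold(.2); s=env.read_state(); print(s['force'])
env.move_l(p+[0,0,260],rate=150)
env.reach([430,-150,330],down(1.58)); env.hold(.2)
print(env.read_state()['time_s'])
T=wpose(); np.save('T4.npy',T); cv2.imwrite('pics/p_w.png',viewer.camera('wrist'))
x=viewer.camera('side'); crop(x,240,340,440,480,4,'pics/p_s.png')
x=viewer.camera('scene'); crop(x,80,240,240,380,5,'pics/p_c.png'); cv2.imwrite('pics/p_cf.png',x)
```

```text
True [ 493.439 -396.224  152.078] [-0.16   0.605  4.725]
[-0.155 -0.352 -0.229]
37.5
```

View pics/p_w.png

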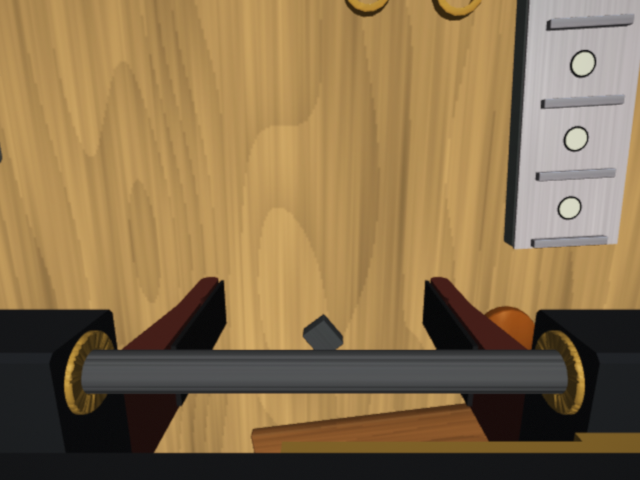

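View pics/p_s.png

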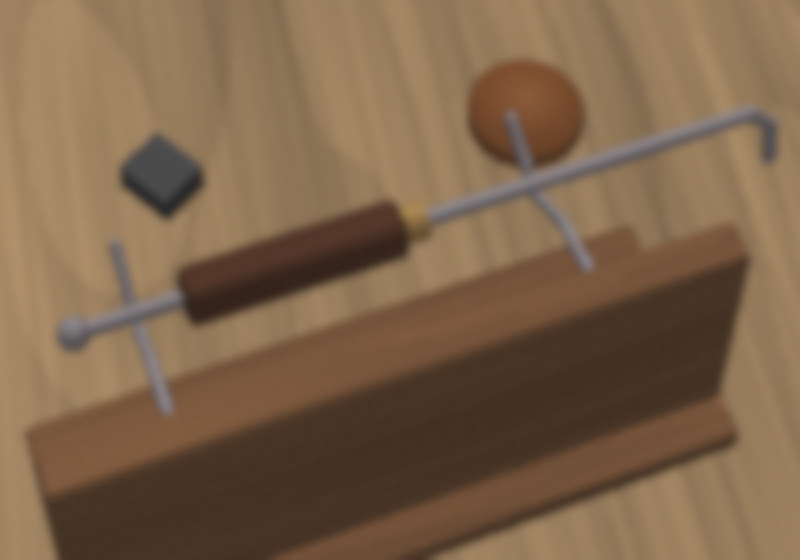

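View pics/p_c.png

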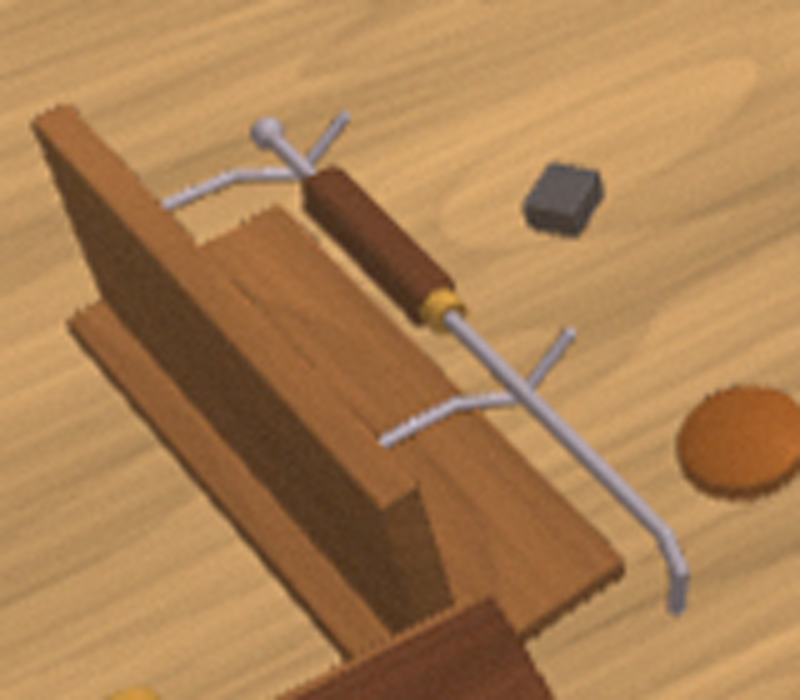

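Run:
```python
from h import *
env.reach([520,15,330],down(1.58)); env.hold(.2)
T=wpose(); np.save('T5.npy',T); cv2.imwrite('pics/q_w.png',viewer.camera('wrist'))
print(T[:3,3],env.read_state()['time_s'])
a=.1425;u=np.array([np.cos(a),np.sin(a),0]); o=np.array([481.5,-398,0])
for r in (-.5,0,.5,.9):
    tip=o+250*u+[0,0,88]+38*np.array([-np.sin(a)*np.sin(r),np.cos(a)*np.sin(r),-np.cos(r)])
    print(r,(proj('scene',tip)[0]-[80,240])*5,(proj('side',tip)[0]-[240,340])*4)
```

```text
[519.604  13.629 330.126] 38.675
-0.5 [648.632 620.588] [776.473 173.143]
0 [684.67  602.641] [757.733 148.781]
0.5 [717.44  572.422] [741.73  114.718]
0.9 [736.294 544.09 ] [733.282  85.725]
```

View pics/q_w.png

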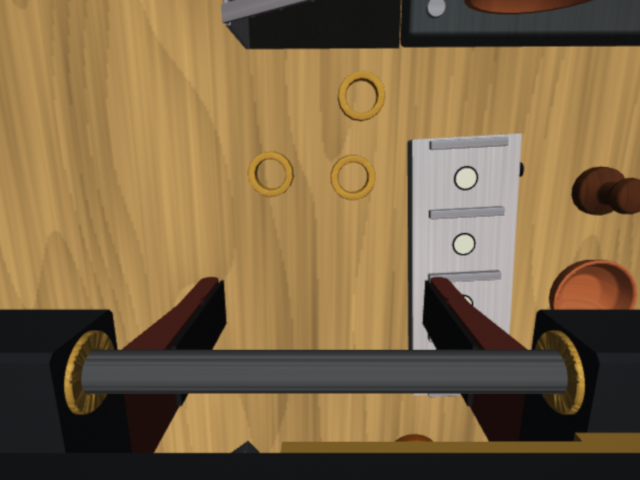

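Run:
```python
from h import *
T=np.load('T5.npy'); im=cv2.imread('pics/q_w.png')
hsv=cv2.cvtColor(im,cv2.COLOR_BGR2HSV)
for n,p in dict(c1=(270.5,174),c2=(353,177),c3=(361.5,95.5)).items(): print(n,ray('wrist',p,16,T))
for p in [(466,178),(464,244)]: print(ray('wrist',p,28,T))
big=cv2.resize(im[60:210,230:480],None,fx=3.2,fy=3.2,interpolation=cv2.INTER_CUBIC); cv2.imwrite('pics/q2.png',big)
```

```text
c1 [467.703  49.055  16.   ]
c2 [547.704  46.689  16.   ]
c3 [553.788 121.394  16.   ]
[653.293  47.416  28.   ]
[657.233 -16.652  28.   ]
```

View pics/q2.png

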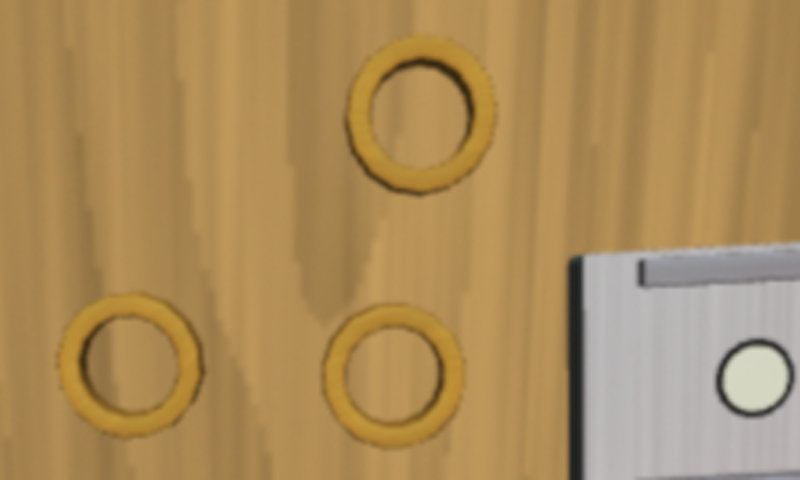

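```bash
cat >> h.py <<'E'
YS=1.629
BAY={1:(664.7,-144),2:(661,-80),3:(657.3,-16),4:(653.5,48)}
def pick(x,y,op=60,q=None,d=np.zeros(3),ztip=4):
    # d: vector tip->TCP
    q=down(YS) if q is None else q
    P=np.array([x,y,ztip])+d
    env.reach(P+[0,0,80],q); set_gripper(op)
    f=env.move_l(P,rate=80,f_stop=6); s=env.read_state(); print('pick',f,s['tool_pos'],s['force'])
    set_gripper(30); s=env.read_state(); print('w',s['width']); return s['tool_pos']
E
python3 - <<'E'
from h import *
d=np.array([0,0,80.])
print(env.tips_ahead)
g=pick(547.5,46.5,d=d); 
env.move_l(g+[0,0,40],rate=100); env.hold(.2); s=env.read_state(); print(s['width'],s['force'],s['time_s'])
T=wpose(); np.save('T6.npy',T); cv2.imwrite('pics/r_w.png',viewer.camera('wrist'))
E
```

```text
80.0
pick False [547.853  46.513  84.428] [-0.269  0.434 -0.217]
w 42.68161535189044
42.859195570049394 [ 0.036 -0.401 -1.074] 42.3083
```

View pics/r_w.png

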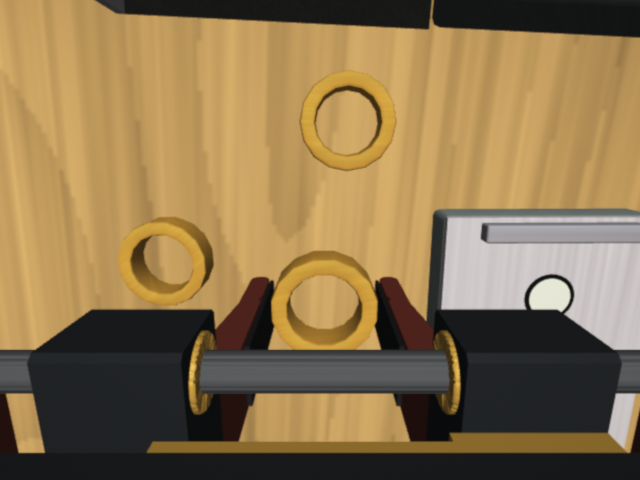

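Run:
```python
from h import *
T=np.load('T6.npy'); z=T[2,3]-84.4
print(T[:3,3]); print('ring top', ray('wrist',(325,304.5),z+16,T))
print('others',ray('wrist',(166,257),16,T),ray('wrist',(348,120),16,T))
for p in [(549,297)]: print('hole',ray('wrist',p,28,T))
th=np.linspace(0,2*np.pi,60); c=T[:3,3]
for r in (22,15):
    q=proj('wrist',np.c_[c[0]+r*np.cos(th),c[1]+r*np.sin(th),0*th+z+16],T); print(r,q.min(0),q.max(0))
```

```text
[547.247  46.5   123.718]
ring top [547.521  49.159  55.318]
others [469.483  53.156  16.   ] [553.689 122.19   16.   ]
hole [652.889  47.652  28.   ]
22 [269.061 257.902] [378.843 360.018]
15 [286.52  275.071] [361.351 344.654]
```

```bash
cat >> h.py <<'E'
def place(b,zg,off=(0,0),q=None,d=np.zeros(3)):
    x,y=BAY[b]; P=np.array([x-off[0],y-off[1],0])+[d[0],d[1],0]
    q=down(YS) if q is None else q
    env.move_l(P+[0,0,zg+75],q,rate=200); 
    f=env.move_l(P+[0,0,zg+34],rate=80)
    f=env.move_l(P+[0,0,zg+27],rate=15,f_stop=4); env.hold(.1); s=env.read_state(); print('place',f,s['tool_pos'],s['force'])
    set_gripper(58); env.hold(.1); env.move_l(s['tool_pos']+[0,0,70],rate=120); env.hold(.15)
E
python3 - <<'E'
from h import *
s=env.read_state(); env.move_l(s['tool_pos']+[0,0,40],rate=150)
place(4,84.4,off=(0,2.5))
T=wpose(); np.save('T7.npy',T); cv2.imwrite('pics/s_w.png',viewer.camera('wrist')); print(T[:3,3],env.read_state()['time_s'])
E
```

```text
place True [653.651  45.499 112.393] [-1.342 -0.038  6.037]
[653.06   45.477 181.307] 46.175
```

View pics/s_w.png

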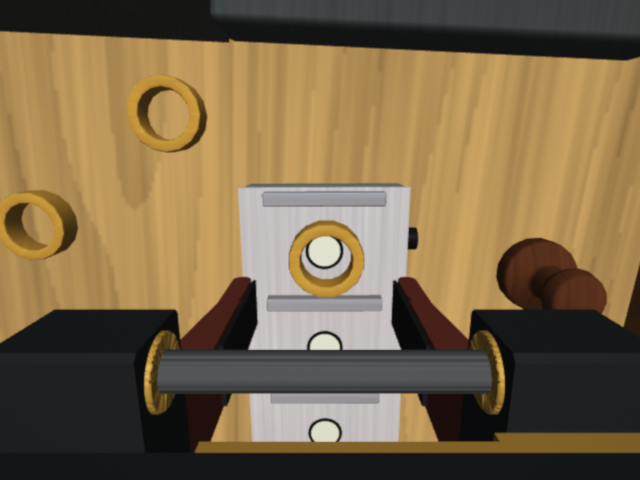

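Run:
```python
from h import *
T=np.load('T7.npy')
print(ray('wrist',(326.5,258.5),44,T),ray('wrist',(324.3,252),28,T), ray('wrist',(167,113),16,T), ray('wrist',(36,225),16,T))
im=cv2.imread('pics/s_w.png'); crop(im,230,170,430,320,4,'pics/s2.png')
```

```text
[654.038  47.346  44.   ] [652.788  46.726  28.   ] [556.297 122.17   16.   ] [471.896  50.435  16.   ]
```

View pics/s2.png

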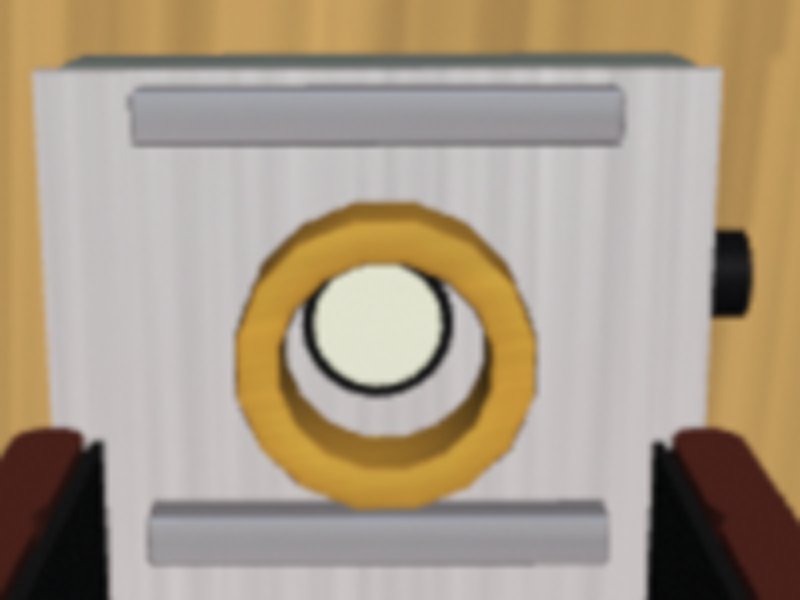

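Run:
```python
from h import *
d=np.array([0,0,80.])
g=pick(468,50,d=d,op=64); 
env.move_l(g+[0,0,40],rate=100); env.hold(.2); s=env.read_state(); print(s['width'],s['force'],s['time_s'])
T=wpose(); np.save('T8.npy',T); cv2.imwrite('pics/t_w.png',viewer.camera('wrist')); print(T[:3,3])
th=np.linspace(0,2*np.pi,60); c=T[:3,3];z=c[2]-84.4
for r in (22,15):
    q=proj('wrist',np.c_[c[0]+r*np.cos(th),c[1]+r*np.sin(th),0*th+z+16],T); print(r,q.min(0),q.max(0))
```

```text
pick False [468.246  50.033  84.337] [ 0.264 -0.163  0.549]
w 43.555660572682044
43.49041868015274 [ 0.665 -0.245 -1.523] 49.6667
[467.657  49.984 123.681]
22 [269.026 257.898] [378.808 360.013]
15 [286.486 275.067] [361.317 344.65 ]
```

View pics/t_w.png

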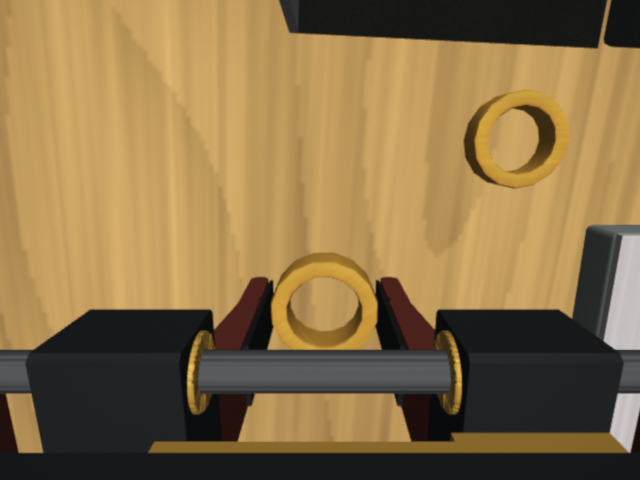

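Run:
```python
from h import *
s=env.read_state(); env.move_l(s['tool_pos']+[0,0,40],rate=150)
place(3,84.3,off=(0,2.0))
T=wpose(); np.save('T9.npy',T); im=viewer.camera('wrist'); cv2.imwrite('pics/u_w.png',im); print(T[:3,3],env.read_state()['time_s'])
for sg in (1,-1):
    q=(R.from_quat(down(YS))*R.from_rotvec([0,sg*.33,0])).as_quat(); m=R.from_quat(q).as_matrix(); d=-80*m[:,2]
    P=np.array([554.5,121.5,5])+d
    print(sg,m[:,2],m[:,0],env.ik(P,q),env.ik(P+[0,0,80],q))
    x,y=BAY[2]; print(env.ik(np.array([x,y,33])+d,q))
```

```text
place True [657.481 -18.01  112.318] [-0.03  -0.377  5.622]
[656.895 -17.972 181.217] 54.0
1 [-0.019  0.323 -0.946] [-0.055  0.944  0.324] [ 0.017  0.692  1.869  0.548  0.67  -0.49 ] [ 0.017  0.553  1.86   0.469  0.799 -0.383]
[-0.281  0.771  1.559  0.382  0.96  -0.584]
-1 [ 0.019 -0.323 -0.946] [-0.055  0.944 -0.324] [ 0.364  0.718  1.798 -0.454  0.782  0.656] [ 0.364  0.587  1.79  -0.403  0.909  0.578]
[ 0.013  0.734  1.647 -0.467  0.802  0.289]
```

View pics/u_w.png

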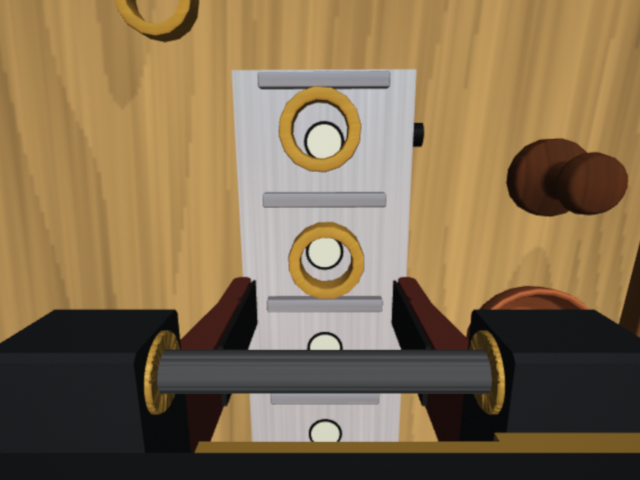

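Run:
```python
from h import *
T=np.load('T9.npy')
print(ray('wrist',(319.5,128.5),44,T),ray('wrist',(323.5,141),28,T));print(ray('wrist',(326.5,260),44,T),ray('wrist',(324.3,252),28,T))
im=cv2.imread('pics/u_w.png'); crop(im,230,60,430,210,4,'pics/u2.png')
```

```text
[650.074  54.275  44.   ] [652.448  48.137  28.   ]
[657.933 -16.918  44.   ] [656.633 -16.654  28.   ]
```

View pics/u2.png

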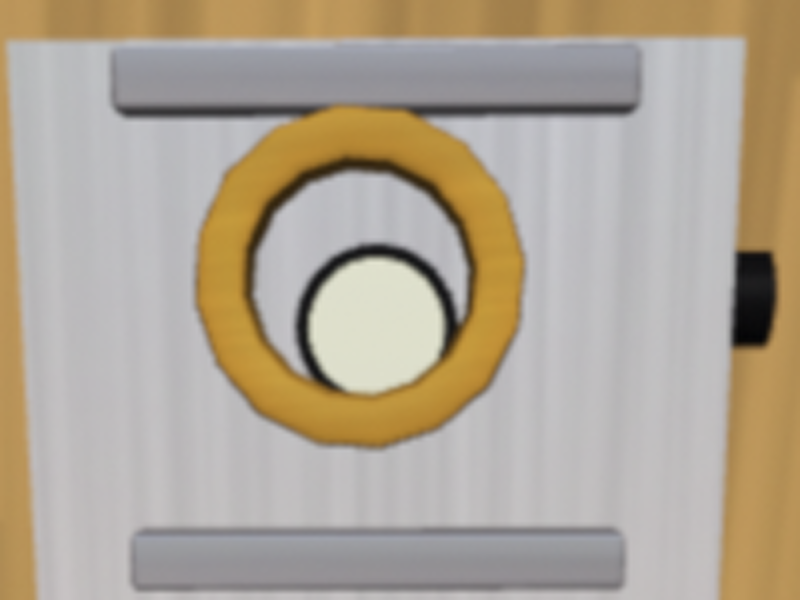

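Run:
```python
from h import *
q=(R.from_quat(down(YS))*R.from_rotvec([0,.33,0])).as_quat(); m=R.from_quat(q).as_matrix(); d=-80*m[:,2]
s=env.read_state(); env.move_l(s['tool_pos']+[0,0,60],rate=200)
g=pick(554.3,121.8,d=d,op=60,q=q,ztip=7)
env.move_l(g+[0,0,60],rate=100); env.move_l(g+[20,-120,100],rate=150); env.hold(.2); s=env.read_state(); print(s['width'],s['force'],s['time_s'])
T=wpose(); np.save('T10.npy',T); cv2.imwrite('pics/v_w.png',viewer.camera('wrist')); 
cv2.imwrite('pics/v_c.png',viewer.camera('scene')); tip=T[:3,3]-d; print(T[:3,3],tip,g-d)
th=np.linspace(0,2*np.pi,60)
for dy in (-4,0,4):
    qq=proj('wrist',np.c_[tip[0]+22*np.cos(th),tip[1]+dy+22*np.sin(th),0*th+tip[2]-(g-d)[2]+16],T); print(dy,qq.min(0),qq.max(0))
```

```text
pick False [556.139  95.933  83.122] [0.052 0.511 0.311]
w 43.35477405611567
43.52345903503041 [ 0.253 -0.975 -0.263] 59.0
[575.664 -23.26  182.819] [574.156   2.62  107.135] [554.448 121.815   7.42 ]
-4 [269.228 256.88 ] [377.154 365.955]
0 [269.911 247.216] [377.619 355.849]
4 [270.592 237.591] [378.081 345.784]
```

View pics/v_w.png

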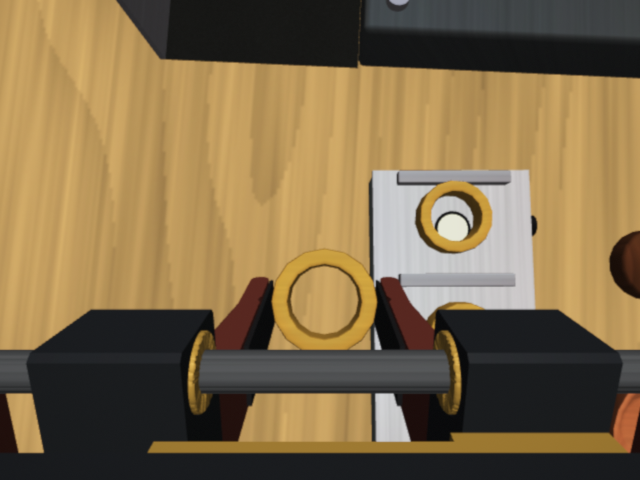

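View pics/v_c.png

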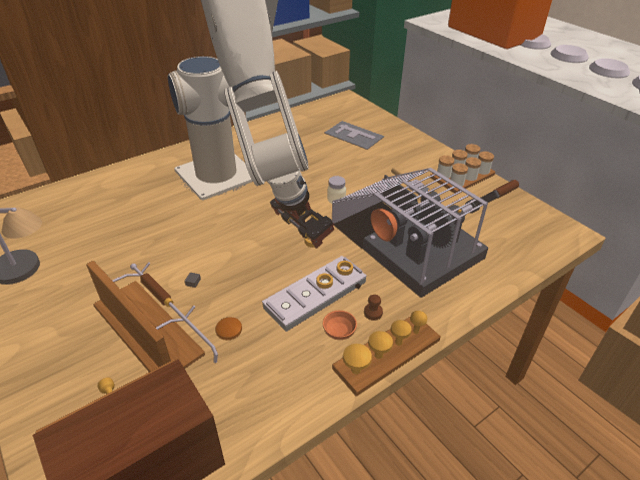

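Run:
```python
from h import *
q=(R.from_quat(down(YS))*R.from_rotvec([0,.33,0])).as_quat(); m=R.from_quat(q).as_matrix(); d=-80*m[:,2]
place(2,83.1,off=(0,-1.0),q=q,d=d)
env.reach([655,-25,300],down(YS)); env.hold(.2)
T=wpose(); np.save('T11.npy',T); im=viewer.camera('wrist'); cv2.imwrite('pics/w_w.png',im); print(T[:3,3],env.read_state()['time_s'])
crop(im,220,80,460,260,3.3,'pics/w2.png')
```

```text
place True [ 662.673 -104.956  111.096] [-0.313 -0.751  4.796]
[654.343 -26.275 297.753] 63.3583
```

View pics/w_w.png

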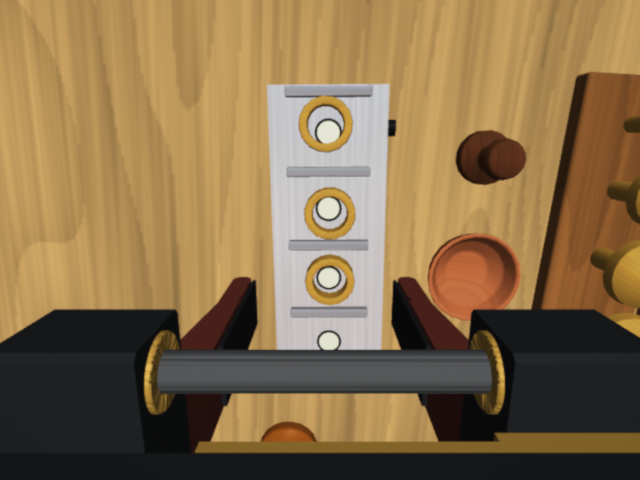

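Run:
```python
from h import *
T=np.load('T11.npy'); im=cv2.imread('pics/w_w.png')
crop(im,270,80,390,200,5,'pics/w3.png'); crop(im,270,180,390,310,5,'pics/w4.png')
```

```text
(no output)
```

View pics/w3.png

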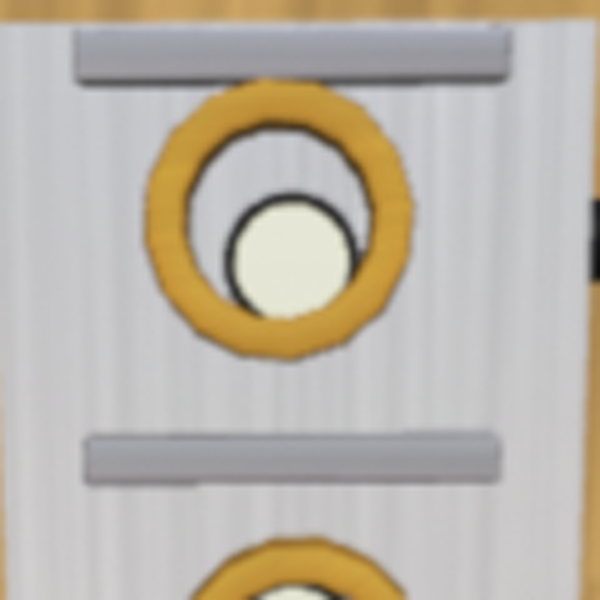

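View pics/w4.png

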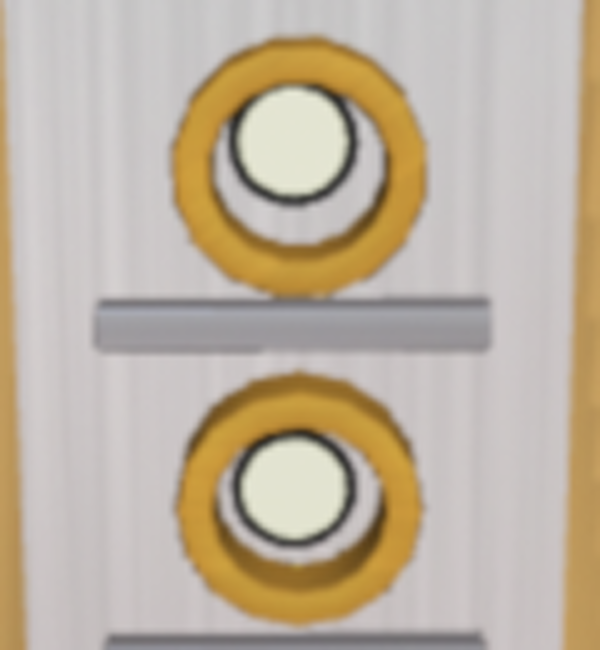

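Run:
```python
from h import *
T=np.load('T11.npy')
for r,h,o in [((279,218),(291,259),80),((299,167),(293,143),180),((300,499),(294,488),180)]:
    a=ray('wrist',np.array(r)/5+[270,o],44,T); b=ray('wrist',np.array(h)/5+[270,o],28,T); print(a,b,(a-b)[:2])
```

```text
[650.49   53.868  44.   ] [652.845  48.098  28.   ] [-2.355  5.77 ]
[657.955 -18.278  44.   ] [656.975 -16.802  28.   ] [ 0.98  -1.476]
[661.608 -77.037  44.   ] [660.882 -80.498  28.   ] [0.726 3.461]
```

Run:
```python
from h import *
q=down(YS)
def shift(x,y,dx,dy):
    env.reach([x,y,180],q); set_gripper(60)
    f=env.move_l([x,y,112.5],rate=80,f_stop=6); set_gripper(30); s=env.read_state(); print(f,s['width'],s['tool_pos'])
    g=s['tool_pos']; env.move_l(g+[0,0,3],rate=30); env.move_l(g+[dx,dy,3],rate=40); f=env.move_l(g+[dx,dy,-.5],rate=15,f_stop=4); env.hold(.1)
    set_gripper(58); env.hold(.1); env.move_l(g+[dx,dy,70],rate=120)
shift(650.5,53.5,2.6,-5.6)
shift(661.3,-77.2,0,-3.0)
env.reach([655,-25,300],q); env.hold(.2)
T=wpose(); np.save('T12.npy',T); im=viewer.camera('wrist'); cv2.imwrite('pics/x_w.png',im); print(T[:3,3],env.read_state()['time_s'])
crop(im,260,80,400,200,5,'pics/x3.png'); crop(im,270,180,390,300,5,'pics/x4.png')
```

```text
False 43.15393525885123 [650.644  53.483 113.033]
False 43.50983342768694 [661.567 -77.267 113.055]
[654.238 -25.579 297.698] 73.1833
```

View pics/x3.png

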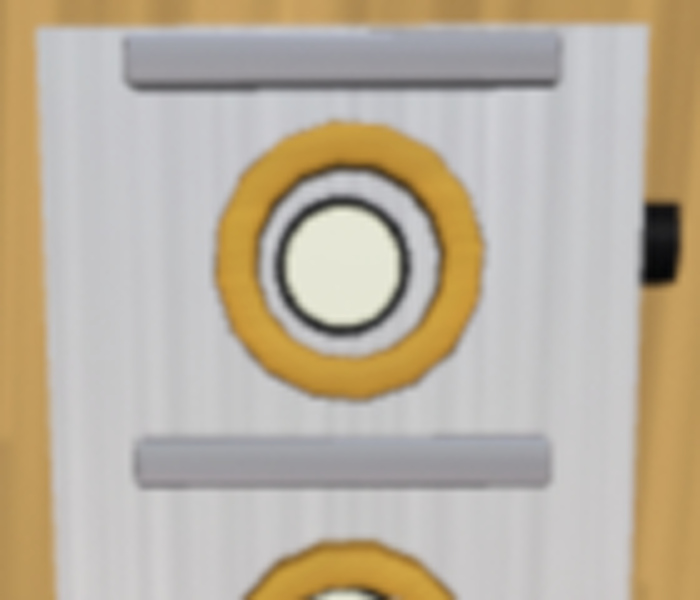

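View pics/x4.png

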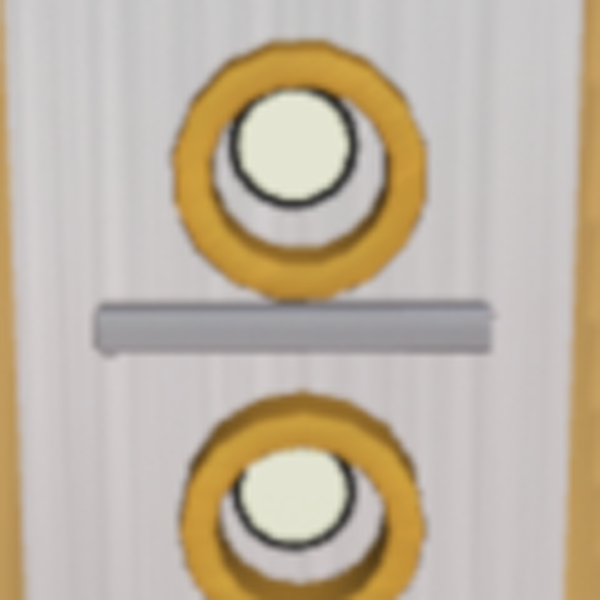

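Run:
```python
from h import *
T=np.load('T12.npy')
for r,h,o in [((350,260),(343,265),(260,80)),((299,170),(293,147),(270,180)),((303,518),(294,491),(270,180))]:
    a=ray('wrist',np.array(r)/5+o,44,T); b=ray('wrist',np.array(h)/5+o,28,T); print(a,b,(a-b)[:2])
env.reach([450,60,400],down(YS)); env.hold(.5)
a=viewer.camera('side'); cv2.imwrite('pics/y_s.png',a); b=viewer.camera('scene'); cv2.imwrite('pics/y_c.png',b)
crop(b,240,240,400,360,5,'pics/y_c2.png')
print(env.read_state()['time_s'])
```

```text
[654.041  48.175  44.   ] [653.063  47.706  28.   ] [0.978 0.469]
[657.878 -18.204  44.   ] [656.908 -16.936  28.   ] [ 0.969 -1.268]
[662.298 -79.932  44.   ] [660.873 -80.498  28.   ] [1.425 0.566]
74.7417
```

View pics/y_c.png

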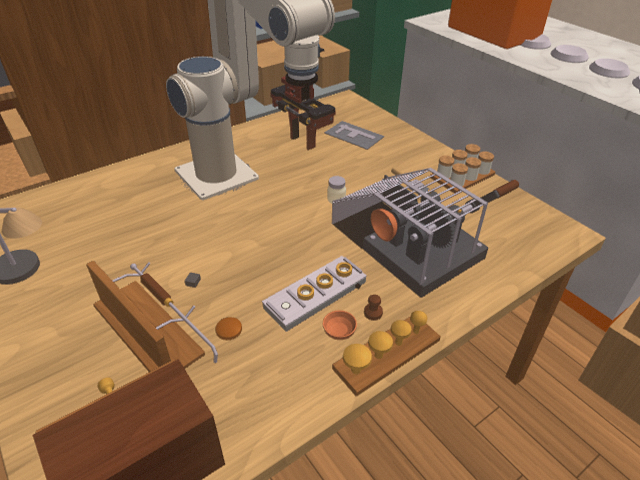

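View pics/y_c2.png

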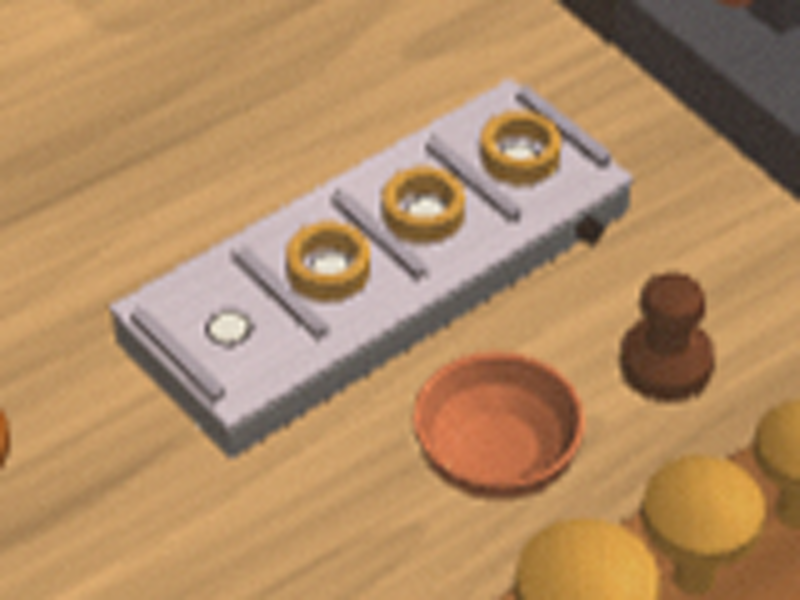

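View pics/y_s.png

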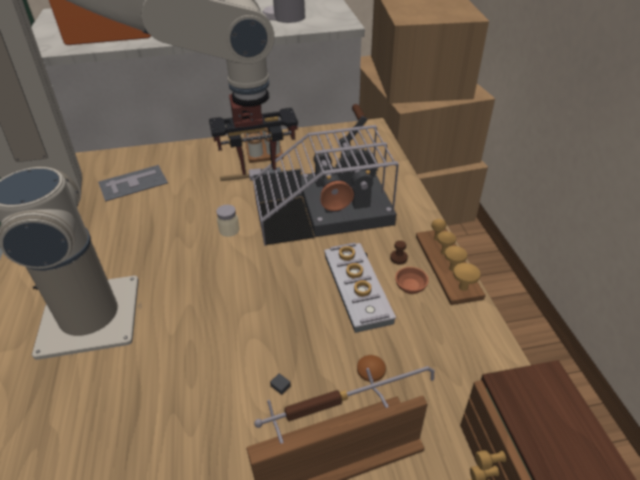

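Run:
```python
from h import *
a=cv2.imread('pics/y_s.png'); crop(cv2.convertScaleAbs(a,alpha=2.0),235,150,335,250,6,'pics/z.png'); crop(a,240,340,440,480,4,'pics/z2.png')
```

```text
(no output)
```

View pics/z.png

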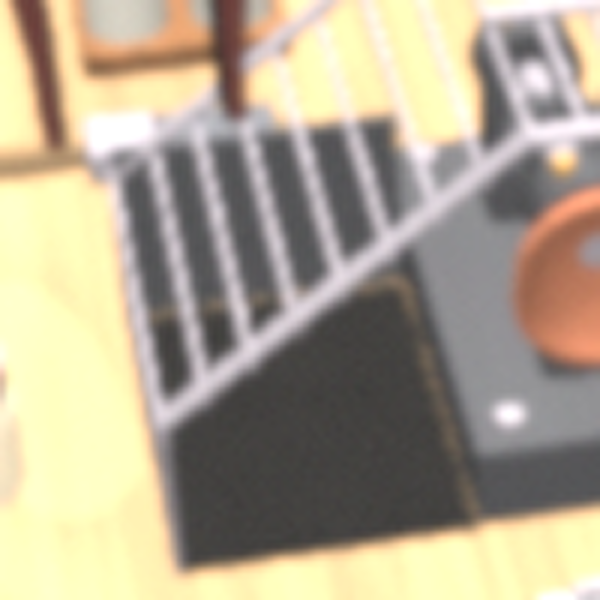

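View pics/z2.png

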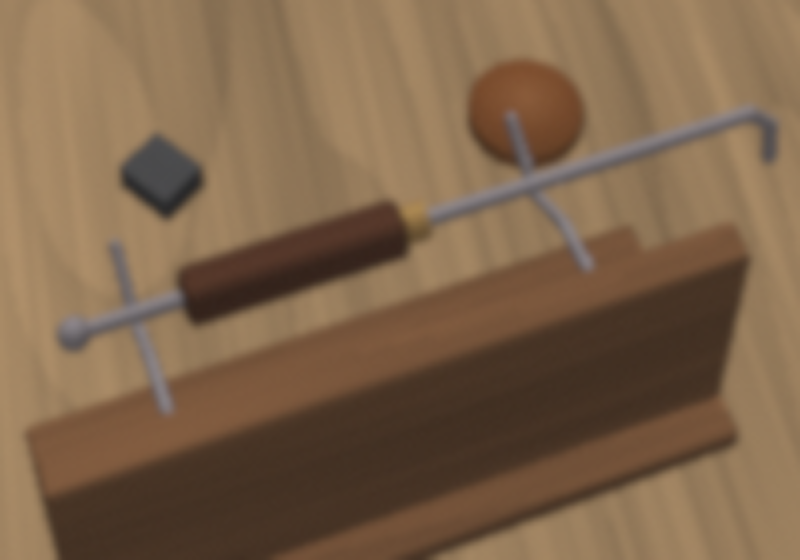

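The guard is empty, the rod hangs in both hooks, and the three cells are centred. I'm handing the job in.

Run:
```python
from h import *
print(workorder.sign_off())
```

```text
the job is handed in; nothing more can be done
None
```

The job is done and handed in, at about 75 s of the 210 s allowed. Only three cells were present this run. I drew them out through the mouth with the rod's hook in their bores, hung the rod back on its rack, and set the cells in bays 4, 3 and 2 (bay 1 stays empty).

- **Cells:** the last wrist picture puts them about 1.1 mm, 1.6 mm and 1.5 mm from their hole centres, against the 7 mm limit and a calibration good to about 2 mm. They lie flat in the scene view.
- **Mended on the way:** after the second cell was placed, I found the one in bay 4 pushed about 6 mm off centre. That was probably the announced knock, and I moved it back. I also shifted the bay 2 cell, which I had placed 3.5 mm off.
- **Rod:** the side view shows it level in both hooks, in the same place as at the start. Its point now hangs about 0.15 rad off straight down, within the 0.9 rad limit, and differs a little from how it hung at first.
- **Guard and bystanders:** the space behind the guard is empty in the brightened side view, and the bystanders show no visible movement in the last pictures.
- **Disagreement:** the side and scene cameras differed by 3–5 mm in y, so I used the wrist camera for picking and placing. No check failed at the end.

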